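Pack the amplifier's power-supply bay

TASK

Pack the amplifier's empty power-supply bay: set the two orange-topped capacitors, the green film capacitor block and the black choke side by side in the open aluminium bay, all four standing upright on its floor, the choke on its plain end with the brass terminals up. Set them down rather than drop them, and leave the multimeter, cup, screwdriver, reel, jar and blue can where they are.

Things in the scene. Friction and masses are not known exactly. Their poses are not given: they have to be found in the camera images.
- chassis: Opened amplifier, fixed. Its end nearer the robot is an open square aluminium bay, 110 x 110 mm inside, walls 5 mm thick, tops 62 mm and floor 4 mm above the bench. Origin: on the bench under the bay's centre; x and y along the bay's walls, x towards the green circuit deck, which starts 60 mm along +x, is 170 mm long, 194 mm wide with its black fins, at most 54 mm high
- bay_floor (a point): Centre of the bay's inner floor (4 mm above the bench), axes as the chassis
- cap_a: Capacitor can, upright gold cylinder with an orange top, 50 mm diameter, 85 mm high, about 0.2 kg. Origin: centre of its underside, z up through the orange top
- cap_b: The second capacitor can, the same as cap_a
- film: Film capacitor block, green upright block 46 x 46 mm, 85 mm high, about 0.22 kg, white patch on top. Origin: centre of its underside, x and y square to its sides, z up
- choke: Potted choke: black square bar 46 x 46 mm, 115 mm long, a red band near one end, two brass terminals 10 mm long on that end's face; 0.45 to 0.7 kg. It starts lying on one side. Origin: centre of that side; x along its length to the terminal end, z up as it lies. Standing as wanted, x points up and it is 115 mm high without terminals
- choke_middle (a point): Centre of the choke's body, axes as the choke
- choke_foot (a point): Centre of the choke's plain end (the foot it must stand on), axes as the choke
- meter: Bystander: yellow multimeter lying flat, 145 x 74 mm, about 44 mm high at its dial. Origin: centre of its underside, x along its length
- cup: Bystander: small black cup, 48 mm diameter, 45 mm high. Origin: centre of its underside
- driver: Bystander: red screwdriver lying on the bench, 160 mm long. Origin: under its middle, x along it to the tip
- reel: Bystander: blue reel, 56 mm diameter, 32 mm high. Origin: centre of its underside
- jar: Bystander: glass jar with steel cap, 52 mm diameter, 60 mm high. Origin: centre of its underside
- spray: Bystander: blue can, 40 mm diameter, 80 mm high. Origin: centre of its underside

How it is judged (in metres and radians):
At the end, for the whole second after the job is handed in: All four parts stand released and at rest on the bay floor: foot centres within 34 mm of the bay centre along each wall direction and 5 mm of floor height, within 0.08 rad of upright, orange tops and brass terminals up; every bystander within 30 mm of its start (x of cap_a in the frame of bay_floor between -0.034 and 0.034 m and y of cap_a in the frame of bay_floor between -0.034 and 0.034 m and z of cap_a in the frame of bay_floor between -0.005 and 0.005 m and angle between each of cap_a, cap_b, film's own z axis and vertical below 0.08 rad and linear speed of each of cap_a, cap_b, film, choke below 0.02 m/s and x of cap_b in the frame of bay_floor between -0.034 and 0.034 m and y of cap_b in the frame of bay_floor between -0.034 and 0.034 m and z of cap_b in the frame of bay_floor between -0.005 and 0.005 m and x of film in the frame of bay_floor between -0.034 and 0.034 m and y of film in the frame of bay_floor between -0.034 and 0.034 m and z of film in the frame of bay_floor between -0.005 and 0.005 m and x of choke_foot in the frame of bay_floor between -0.034 and 0.034 m and y of choke_foot in the frame of bay_floor between -0.034 and 0.034 m and z of choke_foot in the frame of bay_floor between -0.005 and 0.005 m and angle between choke's own x axis and vertical below 0.08 rad and distance of each of meter, cup, driver, reel, jar, spray from where it was at the start of the episode below 0.03 m); the robot touches nothing.
It fails at once if a bystander (multimeter, cup, screwdriver, reel, jar or spray can) was pushed more than 30 mm from its place (distance of any of meter, cup, driver, reel, jar, spray from where it was at the start of the episode above 0.03 m).
It fails at once if a power-supply part was dropped or thrown (faster than 0.8 m/s out of the fingers) ((linear speed of cap_a above 0.8 m/s and contact force between cap_a and the fingers below 0.05 N) or (linear speed of cap_b above 0.8 m/s and contact force between cap_b and the fingers below 0.05 N) or (linear speed of film above 0.8 m/s and contact force between film and the fingers below 0.05 N) or (linear speed of choke above 0.8 m/s and contact force between choke and the fingers below 0.05 N)).
It also fails if it takes over 72 s, if anything falls off the work surface, if the arm or the gripper's body presses on something with over 40 N, if the wrist force passes 120 N, or if a joint passes its speed limit or range.

ROBOT

A 7-joint arm with a two-finger parallel gripper is mounted at the origin on the work surface. World frame = base frame: x ahead of the robot, y to its left, z up, the work surface at z = 0. Lengths are in mm, angles in rad, forces in N, time in s.
With the tool pointing down it reaches from about 400 to 875 mm from the base axis. Payload 4.4 kg.
Tool frame: the origin (TCP) lies midway between the tips of the shut fingers; the grasp point (between the pads) lies 19 mm behind it; z points along the fingers, y is the direction in which the jaws open and shut (so a half turn about z gives the same grasp; the last joint's range is limited). The gripper opens to 85 mm and grips with 20 to 120 N. Pads are 22 mm wide; open, the fingers measure 114 mm over their backs; the gripper's body (76 mm by 85 mm) begins 54 mm behind the grasp point. The pads swing forward as they close: fully open they stand 13 mm farther back than shut.
Start: joints at [-1.308, 0.628, 0.038, 1.517, -0.027, 0.996, -0.02], TCP at [209.866, 615.202, 231.313] pointing down, gripper open.
Joint ranges: [-3.06, 3.06], [-0.37, 2.12], [-1.25, 1.32], [0.18, 2.47], [-1.1, 4.24], [0.23, 1.98], [-2.94, 2.94]. Speed limits (rad/s): [2.57, 2.57, 3.14, 3.14, 3.14, 3.14, 3.14].

INTERFACE

Orientations are given as [roll, pitch, yaw] about the fixed x, y, z axes, in that order (R = Rz(yaw) Ry(pitch) Rx(roll)).
In Python, from cell import * gives the robot as it stands. The module is installed in compiled form; this text tells all that it offers.
- The arm moves only by the tool move_arm, never from a script. Its argument "series" is a list of rows, each a list of 2 entries, a list of its own where there are three numbers: the shift along the tool's x, y, z in m, then the turn about the tool's z in rad. In form: [[[x, y, z], yaw], ...]. A call has 1 to 5 rows; each row is the pose to reach, as a shift and turn from the pose measured when the call began, along the tool's axes at that moment; what a row does not reach only later rows make up. A row lasts 1/8 s, in which the tool goes at most 62.5 mm and 10.7 degrees, less where a joint would pass 70% of its speed; a pose out of reach is approached as far as the arm can. A call with a gripper value outside its range is refused whole. "claw" is the opening, from 0 (shut) to 1 (fully open), set as the call begins (left out, the last holds). The fingers move at their own pace and stop on an object; the grip force is fixed at half the most. Time passes only in rows, so rows that repeat a pose let the fingers close. It gives the time, the measured TCP pose, the force and the opening at its end, in the units of the state.
- read_state(): the state, without advancing time (a new reading comes with each control period).
- get_image(name): name is "scene" or "side" or "wrist"; returns the picture (480x640x3 uint8, blue, green, red); there is no depth.
- camera_model(name): a dict with "fov_y" (degrees; the focal length in pixels is half the picture's height over the tangent of half this angle, whatever the lens; pixels are square), "cx", "cy" (the principal point, pixels), "k1" (the pictures are not rectified: a ray, as slopes to the right and down, at radius r is drawn at 1 + k1 r^2 times it, then the intrinsics apply), "pose" (4x4, takes a point from camera to world coordinates); the wrist camera has in their place "tool_from_camera" (4x4, takes a point from camera to tool coordinates, whose origin is the TCP and whose axes are the flange's). Camera axes: x right, y down, z forward; pixel columns grow to the right and rows downward; lengths in mm; the calibration is good to about 2 mm. A picture is of the moment at which its call begins: read the wrist's pose just before it. camera_model takes no time and is no camera call.
- finish_job(): hands the job in, once; it reports no verdict.
The state is a dict: "clock": time; "qpos": joint angles; "qd": joint speeds; "tau": joint torques, N m; "eef_pos": TCP position; "tool_rot": TCP orientation; "force": force on the tool from outside, world axes, zero at the start; "torque": the same for the moment, N m; "width": finger opening in mm.
Only numpy, scipy, OpenCV 4.12 (cv2) and the standard library are available. Lean on these libraries where they do the work, as an engineer would, in place of code of your own. Each camera call takes 0.05 s, during which the arm holds its last target. There are 200 camera calls.

## Working session

There is one attempt and no reset: what is moved stays moved. The work goes in short steps, Python scripts to look and compute and a tool call to move; the robot and the scene stay as the last step left them, time stands still between calls to the robot, and variables do not carry over. Pictures are saved under pics/ and viewed, about 8 in all and at most 12, crops included, and the job is handed in when it is done.

Besides the shell and the picture viewer there is one more tool, called after "Request:" by a JSON object that holds its "op" and its "data". move_arm: Moves the arm, as the interface text tells. Its arguments: {"type":"object","properties":{"series":{"type":"array"},"claw":{"type":"number"}},"required":["series"]}

```bash
mkdir -p pics
cat > h.py <<'E'
from cell import *
import numpy as np, cv2
def snap(n,f=None):
    im=get_image(n); 
    if f: cv2.imwrite(f'pics/{f}.png',im)
    return im
def K(n):
    c=camera_model(n); f=240/np.tan(np.radians(c['fov_y'])/2); return c,f
def ray(n,u,v,T=None):
    c,f=K(n); x=np.array([(u-c['cx'])/f,(v-c['cy'])/f]); s=x.copy()
    for _ in range(30): s=x/(1+c['k1']*(s@s))
    T=np.array(c['pose']) if T is None else T
    return T[:3,3],T[:3,:3]@np.array([s[0],s[1],1])
def onz(n,u,v,z,T=None):
    o,d=ray(n,u,v,T); return o+d*(z-o[2])/d[2]
def proj(n,P,T=None):
    c,f=K(n); T=np.array(c['pose']) if T is None else T
    p=T[:3,:3].T@(np.array(P)-T[:3,3]); s=p[:2]/p[2]; s=s*(1+c['k1']*(s@s))
    return s*f+[c['cx'],c['cy']]
E
python3 - <<'E'
from h import *
a=snap('scene','s1');b=snap('side','d1')
for n in('scene','side'):
    c=camera_model(n);print(n,c['fov_y'],c['k1'],np.round(c['pose'],3).tolist())
print(camera_model('wrist'))
print(read_state())
E
```

```text
scene 51.44072928397397 -0.11004683530270688 [[-0.856, 0.334, -0.394, 1008.6], [0.516, 0.574, -0.635, 779.729], [0.014, -0.747, -0.664, 864.214], [0.0, 0.0, 0.0, 1.0]]
side 46.64206969050619 -0.08348875804380057 [[0.883, -0.334, 0.33, 175.502], [-0.469, -0.623, 0.626, -662.608], [-0.004, -0.707, -0.707, 796.051], [0.0, 0.0, 0.0, 1.0]]
{'fov_y': 62.872223519081885, 'cx': 315.8024927839933, 'cy': 239.59819453928887, 'k1': 0.015029578260573748, 'tool_from_camera': array([[-6.87046503e-04, -9.50861931e-01, -3.09614463e-01,
         7.85157180e+01],
       [ 9.99999269e-01, -9.61275114e-04,  7.33150216e-04,
         9.01348441e-02],
       [-9.94749308e-04, -3.09613733e-01,  9.50861897e-01,
        -1.42893935e+02],
       [ 0.00000000e+00,  0.00000000e+00,  0.00000000e+00,
         1.00000000e+00]])}
{'clock': 0.1, 'qpos': array([-1.30778509,  0.62927293,  0.03843499,  1.51824027, -0.02700171,
        0.99630575, -0.02001086]), 'qd': array([ 0.00234097, -0.00124965,  0.0005687 , -0.00455338,  0.00025631,
       -0.00032197,  0.00058953]), 'tau': array([ 3.95959927e-03, -5.64544344e+01,  1.23063136e+00, -1.93977785e+01,
        1.12128735e-02,  5.36303764e-03,  1.16148968e-05]), 'eef_pos': array([209.68413122, 614.6698174 , 230.47723053]), 'tool_rot': array([-3.13988396e+00,  1.05454378e-05,  2.81277816e+00]), 'force': array([-0.16173845, -0.41202323, -0.608251  ]), 'torque': array([ 0.00096189,  0.05066476, -0.04907475]), 'width': 85.30553666159228}
```

View pics/s1.png

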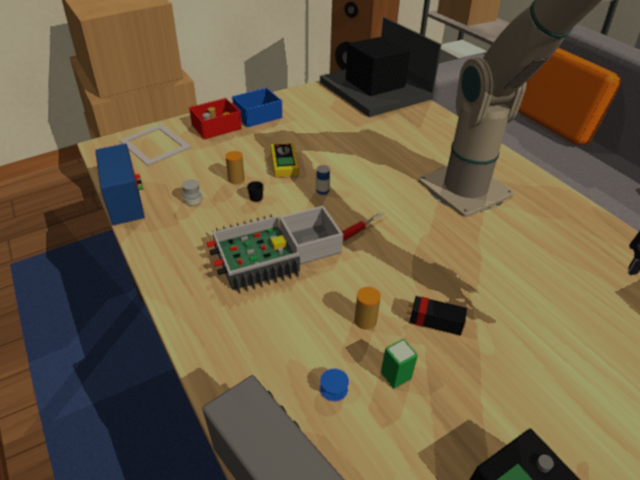

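View pics/d1.png

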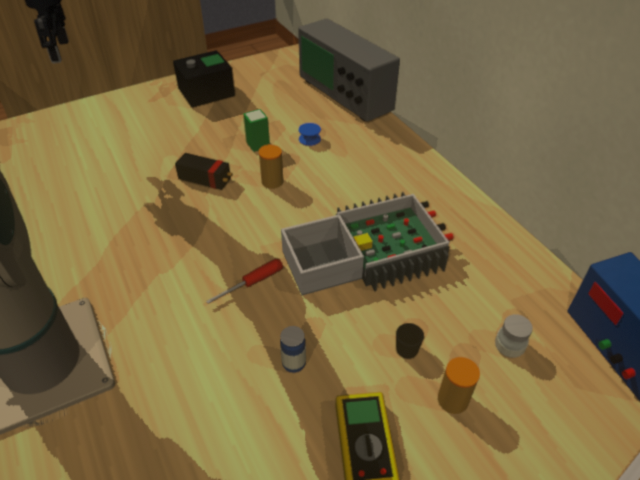

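The scene view shows the bay at (312,235), the caps at (235,165) and (368,308), the film block at (400,362), and the choke at (438,315) with its terminals to the left. The side view agrees: caps at (271,166) and (458,385), film at (257,130), choke at (203,170), bay at (322,253).

```bash
cat > m.py <<'E'
from h import *
def blobs(n,im,lo,hi,boxes,z):
    m=cv2.inRange(cv2.cvtColor(im,cv2.COLOR_BGR2HSV),lo,hi)
    for (x0,y0,x1,y1) in boxes:
        s=np.zeros_like(m); s[y0:y1,x0:x1]=m[y0:y1,x0:x1]
        c=max(cv2.findContours(s,0,2)[0],key=cv2.contourArea)
        M=cv2.moments(c); u,v=M['m10']/M['m00'],M['m01']/M['m00']
        print(n,cv2.boundingRect(c),M['m00'],np.round([u,v],1),np.round(onz(n,u,v,z),1))
a=cv2.imread('pics/s1.png');b=cv2.imread('pics/d1.png')
print('caps')
blobs('scene',a,(5,150,60),(20,255,255),[(215,140,255,190),(345,280,390,335)],42.5)
blobs('side',b,(5,150,60),(20,255,255),[(430,350,490,420),(250,140,290,195)],42.5)
print('film')
blobs('scene',a,(40,0,20),(85,255,255),[(375,335,425,390)],42.5)
blobs('side',b,(40,0,20),(85,255,255),[(238,105,275,155)],42.5)
print('choke')
blobs('scene',a,(0,0,0),(179,255,60),[(400,290,475,340)],23)
blobs('side',b,(0,0,0),(179,255,60),[(170,145,240,195)],23)
print('red band')
blobs('scene',a,(0,150,60),(4,255,255),[(400,290,475,340)],23)
blobs('side',b,(0,150,60),(4,255,255),[(170,145,240,195)],23)
A=cv2.resize(a[190:340,270:480],None,fx=3.8,fy=3.8,interpolation=2)
B=cv2.resize(b[200:310,265:470],None,fx=3.8,fy=3.8,interpolation=2)
cv2.imwrite('pics/A.png',A);cv2.imwrite('pics/B.png',B)
E
python3 m.py
```

```text
caps
scene (225, 151, 19, 33) 471.0 [234.5 166.7] [ 569.3 -377.9   42.5]
scene (355, 287, 26, 43) 838.0 [366.8 307.3] [545.6 253.1  42.5]
side (438, 356, 43, 59) 1729.5 [458.  384.2] [ 570.1 -375.7   42.5]
side (257, 144, 27, 46) 899.0 [271.  165.7] [545.9 254.   42.5]
film
scene (381, 339, 37, 49) 1158.0 [398.6 363. ] [574.3 399.9  42.5]
side (244, 110, 25, 41) 605.0 [256.2 131.6] [570.3 391.9  42.5]
choke
scene (423, 300, 44, 35) 1034.5 [444.8 316.8] [404.  349.9  23. ]
side (176, 154, 39, 33) 802.5 [193.9 168.9] [396.8 350.5  23. ]
red band
scene (416, 298, 13, 28) 167.5 [422.2 310.3] [435.  310.1  23. ]
side (209, 161, 12, 12) 33.5 [214.2 166.7] [440.3 336.1  23. ]
```

View pics/A.png

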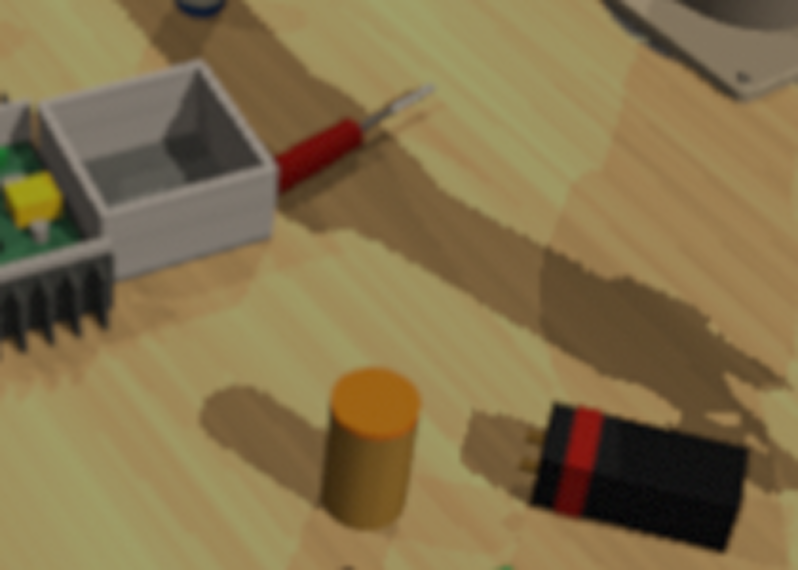

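View pics/B.png

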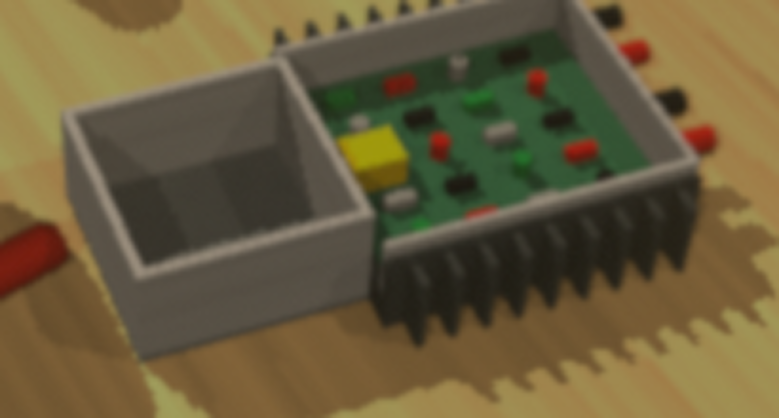

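The crops show the bay's outer top corners clearly: A at (40,105), (200,62), (277,175), (105,215), and B at (65,115), (280,62), (372,210), (138,278). In A the choke's terminals point left, roughly toward the bay.

Run:
```python
from h import *
for n,pts,o in (('scene',[(40,105),(200,62),(277,175),(105,215)],(270,190)),('side',[(280,62),(65,115),(138,278),(372,210)],(265,200))):
    P=np.array([onz(n,p[0]/3.8+o[0],p[1]/3.8+o[1],62)[:2] for p in pts]); print(n,P.round(1).tolist(),P.mean(0).round(1))
    for i in range(4): d=P[(i+1)%4]-P[i]; print(np.linalg.norm(d).round(1),np.degrees(np.arctan2(d[1],d[0])).round(1))
s=read_state(); y=s['tool_rot'][2]; d=np.array([490,330])-s['eef_pos'][:2]
print('shift',d@[np.cos(y),np.sin(y)],d@[np.sin(y),-np.cos(y)])
```

```text
scene [[573.7, -82.8], [458.0, -68.4], [476.5, 54.2], [589.3, 31.4]] [524.4 -16.4]
116.6 172.9
124.0 81.4
115.1 -11.4
115.3 -97.8
side [[585.1, 21.5], [471.3, 38.3], [454.4, -75.5], [572.3, -89.7]] [520.8 -26.4]
115.0 171.6
115.1 -98.5
118.8 -6.9
112.0 83.5
shift -357.224115903857 -178.89891627051875
```

Request:
{"op": "move_arm", "data": {"series": [[[-0.05,-0.025,-0.01],0],[[-0.1,-0.05,-0.02],0],[[-0.15,-0.075,-0.03],0],[[-0.2,-0.1,-0.03],0],[[-0.25,-0.125,-0.03],0]], "claw": 1}}

```text
clock: 0.72
eef_pos: [406.9, 414.1, 260.6]
tool_rot: [-3.14, -0.0, 2.813]
force: [0.3, 0.3, -0.1]
width: 85.2
```

Request:
{"op": "move_arm", "data": {"series": [[[-0.05,-0.025,0],0],[[-0.1,-0.05,0],0],[[-0.107,-0.054,0],0],[[-0.107,-0.054,0],0]]}}

```text
clock: 1.23
eef_pos: [490.7, 328.2, 260.3]
tool_rot: [-3.139, -0.001, 2.812]
force: [-0.7, 0.3, -0.1]
width: 85.6
```

```bash
cat >> h.py <<'E'
from scipy.spatial.transform import Rotation as Ro
def wT():
    s=read_state(); T=np.eye(4); T[:3,:3]=Ro.from_euler('xyz',s['tool_rot']).as_matrix(); T[:3,3]=s['eef_pos']
    return T@np.array(camera_model('wrist')['tool_from_camera'])
def to(x,y,z,yaw=None):
    "shift and turn in tool axes to reach world TCP x,y,z and yaw (mod pi)"
    s=read_state(); R=Ro.from_euler('xyz',s['tool_rot']).as_matrix()
    d=R.T@(np.array([x,y,z])-s['eef_pos'])/1000
    t=0 if yaw is None else (s['tool_rot'][2]-yaw+np.pi/2)%np.pi-np.pi/2
    print('shift',d.round(4),'turn',round(t,3),'from',s['eef_pos'].round(1),s['tool_rot'].round(3),'q1,7',s['qpos'][[0,6]].round(2),'clk',round(s['clock'],2),'w',round(s['width'],1))
E
python3 - <<'E'
from h import *
T=wT(); im=snap('wrist','w1'); np.save('T1',T)
print(read_state()['eef_pos'],read_state()['tool_rot'],read_state()['qpos'].round(2))
for P in [(546,253,85),(572,396,85),(400,350,46)]: print(proj('wrist',P,T).round())
E
```

```text
[489.77980561 329.48325576 260.40284328] [-3.13984779e+00 -1.43214869e-03  2.81396870e+00] [-0.68  0.51  0.06  1.65 -0.03  0.98  0.64]
[256. 295.]
[419. 272.]
[306.  94.]
```

View pics/w1.png

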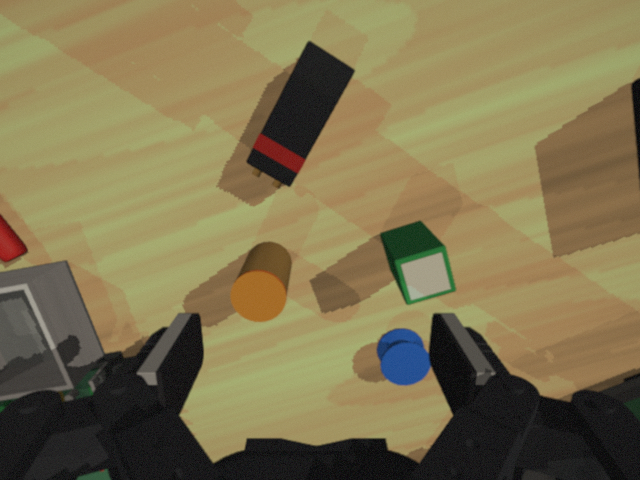

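The wrist view shows the orange top at about (260,296), the white film top at (425,276), the choke from (332,57) to (270,173) with its terminals down-left, the reel at (404,357), and the bay at the left edge.

Run:
```python
from h import *
T=np.load('T1.npy'); im=cv2.imread('pics/w1.png'); h=cv2.cvtColor(im,cv2.COLOR_BGR2HSV)
def con(lo,hi,box):
    m=cv2.inRange(h,lo,hi); s=np.zeros_like(m); x0,y0,x1,y1=box; s[y0:y1,x0:x1]=m[y0:y1,x0:x1]
    s=cv2.morphologyEx(s,cv2.MORPH_CLOSE,np.ones((5,5)))
    return max(cv2.findContours(s,0,2)[0],key=cv2.contourArea)
def rect(c,z):
    b=cv2.boxPoints(cv2.minAreaRect(c)); P=np.array([onz('wrist',u,v,z,T)[:2] for u,v in b])
    print(b.round().tolist(),P.round(1).tolist(),'c',P.mean(0).round(1))
    for i in (0,1): d=P[i+1]-P[i]; print(np.linalg.norm(d).round(1),np.degrees(np.arctan2(d[1],d[0])).round(1))
c=con((5,150,135),(20,255,255),(220,235,310,330)); e=cv2.fitEllipse(c); print('cap',e,onz('wrist',*e[0],85,T).round(1))
print('film');rect(con((0,0,115),(179,90,255),(395,240,460,310)),85)
print('film all');c=con((60,60,20),(90,255,255),(375,215,460,310));print(cv2.approxPolyDP(c,4,True)[:,0].tolist())
print('choke');m=cv2.inRange(h,(0,0,0),(179,255,45))|cv2.inRange(h,(0,180,60),(5,255,255))|cv2.inRange(h,(172,180,60),(179,255,255))
s=np.zeros_like(m);s[30:200,235:370]=m[30:200,235:370];c=max(cv2.findContours(s,0,2)[0],key=cv2.contourArea)
print(cv2.approxPolyDP(c,4,True)[:,0].tolist());rect(c,46)
```

```text
cap ((257.9667663574219, 295.5511474609375), (50.43986892700195, 55.4350471496582), 93.69745635986328) [547.2 254.1  85. ]
film
[[384.0, 266.0], [442.0, 251.0], [454.0, 299.0], [396.0, 314.0]] [[556.1, 368.6], [559.3, 418.8], [607.3, 418.3], [604.7, 366.0]] c [581.9 392.9]
50.3 86.4
48.0 -0.6
film all
[[420, 222], [382, 234], [407, 303], [454, 289], [444, 247]]
choke
[[311, 43], [247, 161], [288, 185], [352, 72]]
[[244.0, 162.0], [308.0, 42.0], [355.0, 67.0], [291.0, 187.0]] [[435.7, 278.4], [362.9, 365.5], [393.5, 396.3], [470.9, 310.4]] c [415.7 337.6]
113.6 129.9
43.4 45.2
```

Run:
```python
from h import *
T=np.load('T1.npy')
for n,b,z in(('film',[(444,247),(454,289),(407,303),(397,261)],85),('choke',[(311,43),(247,161),(288,185),(352,72)],46)):
    P=np.array([onz('wrist',u,v,z,T)[:2] for u,v in b]);print(n,P.round(1).tolist(),P.mean(0).round(1))
    for i in range(4): d=P[(i+1)%4]-P[i]; print(np.linalg.norm(d).round(1),np.degrees(np.arctan2(d[1],d[0])).round(1))
```

```text
film [[556.1, 421.7], [597.5, 420.9], [597.4, 378.1], [555.5, 380.3]] [576.6 400.2]
41.4 -1.0
42.9 -90.1
42.0 177.0
41.4 89.2
choke [[364.5, 367.2], [436.0, 281.5], [468.3, 308.9], [396.4, 392.5]] [416.3 337.5]
111.6 -50.2
42.3 40.3
110.3 130.7
40.7 -141.5
```

Run:
```python
from h import *
to(576.5,400,110,3.125)
for n,u,v in (('side',292,348),('scene',323,180)): print('spray',onz(n,u,v,40).round())
```

```text
shift [-0.0596  0.0949  0.1502] turn -0.311 from [489.8 329.5 260.4] [-3.140e+00 -1.000e-03  2.814e+00] q1,7 [-0.68  0.64] clk 1.27 w 85.7
spray [ 377. -194.   40.]
spray [ 379. -193.   40.]
```

Request:
{"op": "move_arm", "data": {"series": [[[-0.03,0.047,0.03],-0.15],[[-0.06,0.095,0.07],-0.311],[[-0.06,0.095,0.11],-0.311],[[-0.06,0.095,0.15],-0.311],[[-0.06,0.095,0.15],-0.311]]}}

```text
clock: 1.9
eef_pos: [572.6, 400.5, 106.2]
tool_rot: [-3.136, -0.009, 3.128]
force: [-0.4, 0.3, 0.6]
width: 85.4
```

Run:
```python
from h import *
to(576.5,400,57,3.125)
T=wT();snap('wrist','w2')
```

```text
shift [-0.0044 -0.0002  0.0492] turn 0.003 from [572.6 400.5 106.2] [-3.136 -0.009  3.128] q1,7 [-0.64  0.89] clk 1.9 w 85.4
```

View pics/w2.png

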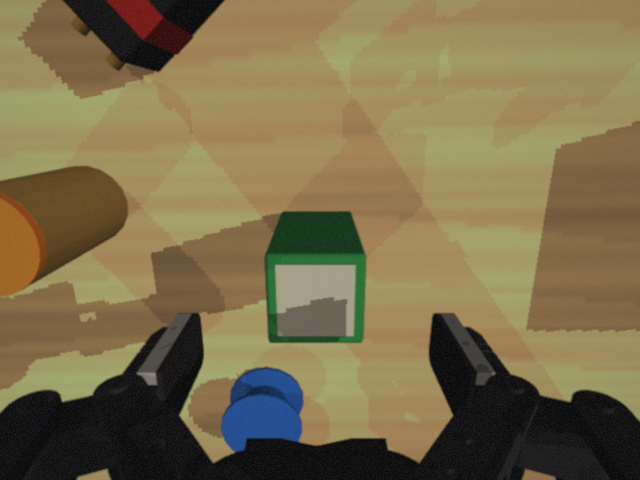

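The film block's top is centred between the fingers at (316,298), and the top outline is square to the picture.

Run:
```python
from h import *
T=wT()
P=np.array([onz('wrist',u,v,85,T)[:2] for u,v in [(266,253),(365,254),(363,342),(269,342)]]);print(P.round(1).tolist(),P.mean(0))
to(*P.mean(0),56,3.13)
```

```text
[[556.5, 379.0], [557.6, 423.8], [603.2, 423.8], [602.6, 378.0]] [580.00690243 401.13566716]
shift [-0.0056 -0.      0.0531] turn -0.002 from [574.6 401.3 109.1] [-3.139 -0.005  3.128] q1,7 [-0.64  0.89] clk 1.95 w 85.9
```

Request:
{"op": "move_arm", "data": {"series": [[[-0.005,0,0.03],0],[[-0.005,0,0.052],0],[[-0.005,0,0.052],0],[[-0.005,0,0.052],0]]}}

```text
clock: 2.45
eef_pos: [579.9, 401.8, 58.5]
tool_rot: [-3.141, -0.003, 3.128]
force: [-0.7, -0.8, 0.1]
width: 85.3
```

Request:
{"op": "move_arm", "data": {"series": [[[0,0,0],0],[[0,0,0],0],[[0,0,0],0],[[0,0,0],0],[[0,0,0],0]], "claw": 0}}

```text
clock: 3.08
eef_pos: [580.5, 401.8, 59.6]
tool_rot: [-3.141, -0.002, 3.128]
force: [-0.8, -1.6, 6.5]
width: 45.1
```

Run:
```python
from h import *
to(597,-21,165,-np.pi)
print(read_state()['force'])
```

```text
shift [-0.0222 -0.4226 -0.1052] turn -0.014 from [580.5 401.8  59.6] [-3.141e+00 -2.000e-03  3.128e+00] q1,7 [-0.63  0.89] clk 3.08 w 45.1
[-0.75482081 -1.57786058  6.47193217]
```

Request:
{"op": "move_arm", "data": {"series": [[[0,0,-0.04],0],[[0,0,-0.085],0],[[-0.002,-0.02,-0.115],0],[[-0.005,-0.06,-0.115],0],[[-0.008,-0.11,-0.115],0]]}}

```text
clock: 3.7
eef_pos: [586.6, 291.8, 174.5]
tool_rot: [3.141, -0.002, 3.13]
force: [0.3, 0.3, -3.3]
width: 45.1
```

Request:
{"op": "move_arm", "data": {"series": [[[-0.003,-0.05,0],0],[[-0.006,-0.1,0],0],[[-0.009,-0.15,0],0],[[-0.012,-0.2,0],0],[[-0.014,-0.25,0],0]]}}

```text
clock: 4.32
eef_pos: [597.2, 40.0, 173.9]
tool_rot: [3.141, -0.003, 3.13]
force: [1.3, -0.4, -2.6]
width: 44.6
```

Request:
{"op": "move_arm", "data": {"series": [[[0,-0.035,0],0],[[0,-0.06,0],0],[[0,-0.06,0],0],[[0,-0.06,0],0]]}}

```text
clock: 4.82
eef_pos: [596.3, -18.6, 173.6]
tool_rot: [3.14, -0.004, 3.131]
force: [-0.1, 0.7, -2.6]
width: 44.7
```

Run:
```python
from h import *
T=wT();np.save('T3',T);snap('wrist','w3');to(597,-21,165,-np.pi)
```

```text
shift [-0.0007 -0.0029  0.0087] turn -0.01 from [596.4 -18.1 173.7] [ 3.14  -0.004  3.132] q1,7 [0.02 1.5 ] clk 4.88 w 45.1
```

View pics/w3.png

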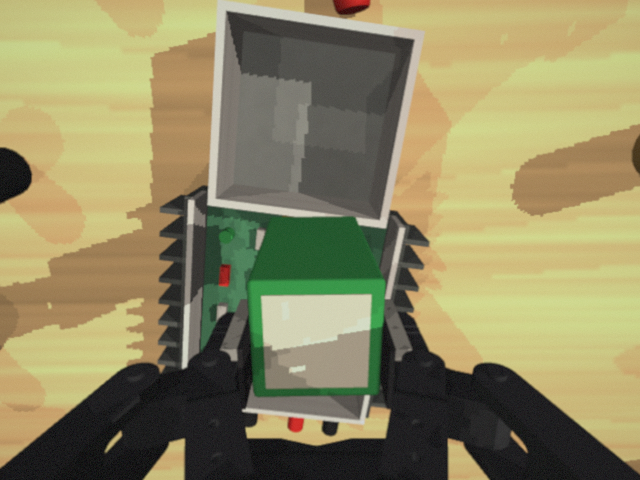

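The bay's outer top corners are at (218,1), (423,34), (386,227), (208,206). The held film block is straight, with its top corners at (249,281) to (381,396).

```bash
cat > bay.py <<'E'
from h import *
B=[524.,-21.]; YB=0.
def bay(n,b,T):
    P=np.array([onz(n,u,v,62,T)[:2] for u,v in b]);print(P.round(1).tolist(),'c',P.mean(0).round(1))
    for i in range(4): d=P[(i+1)%4]-P[i]; print(np.linalg.norm(d).round(1),np.degrees(np.arctan2(d[1],d[0])).round(1))
E
python3 - <<'E'
from bay import *
T=np.load('T3.npy')
bay('wrist',[(218,1),(423,34),(386,227),(208,206)],T)
h=173.7-59.6+85
P=np.array([onz('wrist',u,v,h,T)[:2] for u,v in[(249,281),(382,281),(380,396),(254,395)]]);print('film',P.round(1).tolist(),P.mean(0))
print(read_state()['eef_pos'])
E
```

```text
[[457.5, -72.3], [475.5, 45.2], [591.9, 28.9], [576.0, -89.7]] c [525.2 -22. ]
118.9 81.3
117.5 -8.0
119.6 -97.6
119.8 171.7
film [[570.1, -40.2], [570.6, 3.1], [615.6, 4.1], [614.6, -41.2]] [592.70966161 -18.54629967]
[596.38203053 -18.09976284 173.69642126]
```

```bash
sed -i 's/^B=.*/B=np.array([525.,-22.]); YB=-0.143/' bay.py
cat >> bay.py <<'E'
def w(x,y): c,s=np.cos(YB),np.sin(YB); return B+[c*x-s*y,s*x+c*y]
E
python3 - <<'E'
from bay import *
p=w(28,28)+[1.8,0];print(p)
to(*p,165,np.pi+YB)
E
```

```text
[558.50456917   1.72383388]
shift [0.038  0.0194 0.0089] turn 0.133 from [596.4 -18.1 173.7] [ 3.14  -0.004  3.132] q1,7 [0.02 1.5 ] clk 4.88 w 45.1
```

Request:
{"op": "move_arm", "data": {"series": [[[0.02,0.01,0.005],0.07],[[0.038,0.0195,0.01],0.133],[[0.038,0.0195,0.01],0.133],[[0.038,0.0195,0.01],0.133]]}}

```text
clock: 5.38
eef_pos: [559.8, 2.3, 164.3]
tool_rot: [3.14, -0.002, 3.001]
force: [0.5, -0.0, -2.9]
width: 44.8
```

Run:
```python
from bay import *
p=w(28,28)+[1.8,0]
to(*p,65,np.pi+YB)
```

```text
shift [ 0.001  -0.0009  0.0993] turn 0.002 from [559.8   2.3 164.3] [ 3.140e+00 -2.000e-03  3.001e+00] q1,7 [-0.04  1.36] clk 5.38 w 44.8
```

Request:
{"op": "move_arm", "data": {"series": [[[0.001,-0.001,0.04],0],[[0.001,-0.001,0.08],0],[[0.001,-0.001,0.09],0],[[0.001,-0.001,0.095],0],[[0.001,-0.001,0.098],0]]}}

```text
clock: 6.0
eef_pos: [559.8, 1.5, 67.2]
tool_rot: [3.14, 0.001, 3.001]
force: [0.1, 0.9, -3.1]
width: 45.1
```

Request:
{"op": "move_arm", "data": {"series": [[[0,0,0.001],0],[[0,0,0.002],0],[[0,0,0.002],0]]}}

```text
clock: 6.38
eef_pos: [560.0, 1.5, 65.6]
tool_rot: [3.14, 0.001, 3.001]
force: [0.0, -0.3, -3.1]
width: 45.0
```

Request:
{"op": "move_arm", "data": {"series": [[[0,0,0.001],0],[[0,0,0.0025],0],[[0,0,0.0035],0],[[0,0,0.0035],0]]}}

```text
clock: 6.88
eef_pos: [560.5, 1.4, 63.5]
tool_rot: [3.14, 0.002, 3.001]
force: [-1.9, -0.6, 10.3]
width: 44.7
```

Request:
{"op": "move_arm", "data": {"series": [[[0,0,0],0],[[0,0,0],0],[[0,0,0],0],[[0,0,-0.03],0],[[0,0,-0.08],0]], "claw": 1}}

```text
clock: 7.5
eef_pos: [558.8, 1.3, 142.7]
tool_rot: [3.141, -0.002, 3.001]
force: [0.4, -0.2, 0.7]
width: 85.3
```

Run:
```python
from bay import *
to(547,254,130,np.pi+YB+np.pi/4)
```

```text
shift [0.0472 0.2485 0.0131] turn -0.783 from [558.8   1.3 142.7] [ 3.141e+00 -2.000e-03  3.001e+00] q1,7 [-0.04  1.36] clk 7.5 w 85.3
```

Request:
{"op": "move_arm", "data": {"series": [[[0.01,0.05,0],-0.16],[[0.02,0.1,0],-0.32],[[0.03,0.15,0],-0.48],[[0.04,0.2,0.005],-0.64],[[0.047,0.2485,0.01],-0.783]]}}

```text
clock: 8.12
eef_pos: [546.8, 255.6, 132.9]
tool_rot: [3.139, -0.001, -2.494]
force: [1.3, -0.2, -0.6]
width: 85.6
```

Request:
{"op": "move_arm", "data": {"series": [[[0,0,0],0],[[0,0,0],0]]}}

```text
clock: 8.38
eef_pos: [546.6, 254.8, 132.5]
tool_rot: [3.14, -0.002, -2.495]
force: [0.8, 0.1, 0.7]
width: 85.3
```

```bash
cat > cap.py <<'E'
from bay import *
def cap(x,y,z,zt=85,f=None):
    T=wT(); im=snap('wrist',f); h=cv2.cvtColor(im,cv2.COLOR_BGR2HSV)
    m=cv2.inRange(h,(5,150,135),(20,255,255)); m=cv2.morphologyEx(m,cv2.MORPH_OPEN,np.ones((5,5)))
    u,v=proj('wrist',[x,y,zt],T)
    c=min(cv2.findContours(m,0,2)[0],key=lambda c:-cv2.pointPolygonTest(c,(float(u),float(v)),True))
    e=cv2.fitEllipse(c); print('pred',u,v,'found',np.round(e[0],1),np.round(e[1],1),onz('wrist',*e[0],zt,T).round(1)); return e,T
E
python3 - <<'E'
from cap import *
cap(547,254,85,f='w4')
to(547,254,56,np.pi+YB+np.pi/4)
E
```

```text
pred 315.0238813478949 269.71612059140926 found [313.3 269.4] [87.9 94.2] [547.4 253.2  85. ]
shift [-0.0003 -0.      0.0766] turn 0.003 from [546.9 253.9 132.6] [ 3.141e+00 -2.000e-03 -2.496e+00] q1,7 [-0.35  1.55] clk 8.43 w 85.6
```

Request:
{"op": "move_arm", "data": {"series": [[[0,0,0.04],0],[[0,0,0.07],0],[[0,0,0.076],0],[[0,0,0.076],0]]}}

```text
clock: 8.93
eef_pos: [547.3, 252.9, 57.0]
tool_rot: [3.141, -0.002, -2.498]
force: [0.3, 0.5, 0.1]
width: 85.3
```

Request:
{"op": "move_arm", "data": {"series": [[[0,0,0],0],[[0,0,0],0],[[0,0,0],0],[[0,0,0],0],[[0,0,0],0]], "claw": 0}}

```text
clock: 9.55
eef_pos: [548.2, 253.2, 58.5]
tool_rot: [-3.141, 0.0, -2.498]
force: [-0.5, -1.2, 5.5]
width: 48.6
```

Run:
```python
from bay import *
to(*w(-26.5,26.5),165,np.pi+YB+np.pi/4);print(w(-26.5,26.5))
```

```text
shift [ 0.1836 -0.1688 -0.1065] turn 0.001 from [548.2 253.2  58.5] [-3.141  0.    -2.498] q1,7 [-0.37  1.52] clk 9.55 w 48.6
[502.5470858    8.00611011]
```

Request:
{"op": "move_arm", "data": {"series": [[[0,0,-0.04],0],[[0,0,-0.085],0],[[0.015,-0.014,-0.11],0],[[0.045,-0.04,-0.11],0],[[0.08,-0.073,-0.11],0]]}}

```text
clock: 10.18
eef_pos: [527.8, 146.7, 169.4]
tool_rot: [-3.141, 0.002, -2.496]
force: [0.3, -1.8, -1.0]
width: 48.6
```

Request:
{"op": "move_arm", "data": {"series": [[[0.035,-0.032,0],0],[[0.07,-0.064,0],0],[[0.095,-0.088,0],0],[[0.104,-0.096,0],0],[[0.104,-0.096,0],0]]}}

```text
clock: 10.8
eef_pos: [502.6, 7.4, 169.5]
tool_rot: [-3.141, 0.003, -2.497]
force: [0.2, 0.6, -1.2]
width: 48.4
```

Run:
```python
from cap import *
s=read_state();zt=s['eef_pos'][2]-58.5+85
cap(*s['eef_pos'][:2],0,zt,'w5')
T=wT();np.save('T5',T)
to(*w(-26.5,26.5),66,np.pi+YB+np.pi/4)
```

```text
pred 317.40347735141467 352.59209627720213 found [315.8 350.2] [126.2 143.5] [502.2   6.4 196. ]
shift [ 0.0011 -0.0003  0.1035] turn 0.004 from [502.9   8.7 169.5] [-3.141e+00  3.000e-03 -2.495e+00] q1,7 [0.1  1.94] clk 10.85 w 48.5
```

View pics/w5.png

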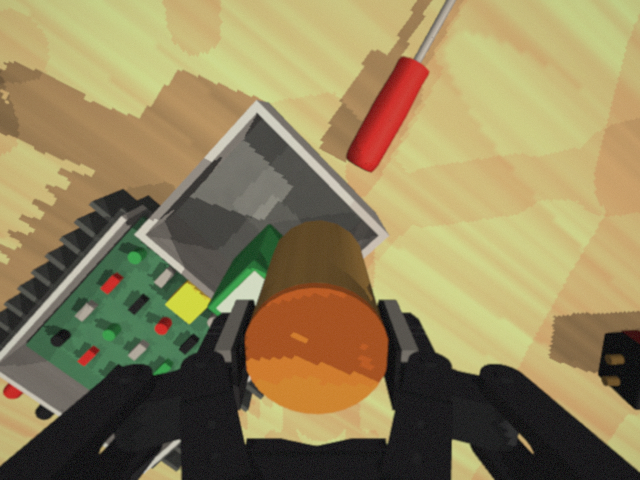

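The held cap hangs plumb at (316,350), the film stands in its corner at (245,265), and the bay's near corner is at (258,101). A jaw set along the diagonal would come too close to the film's corner when it opens. I'll turn the jaw along bay y, where that side is free.

Run:
```python
from bay import *
T=np.load('T5.npy')
for a in[(-60,-60),(-60,60),(60,-60)]: print(proj('wrist',[*w(*a),62],T).round())
P=[onz('wrist',u,v,62,T)[:2].round(1) for u,v in[(258,101),(386,233),(138,235)]];print(P)
to(*w(-27,27),166,np.pi+YB)
```

```text
[254.  98.]
[387. 234.]
[132. 233.]
[array([456.9, -70.2]), array([474.1,  44.8]), array([574.7, -86.4])]
shift [0.0007 0.0004 0.0035] turn 0.789 from [502.9   8.7 169.5] [-3.141e+00  3.000e-03 -2.495e+00] q1,7 [0.1  1.94] clk 10.85 w 48.5
```

Request:
{"op": "move_arm", "data": {"series": [[[0,0,0],0.16],[[0,0,0],0.32],[[0,0,0],0.48],[[0,0,0],0.64],[[0.0005,0,0.003],0.789]]}}

```text
clock: 11.48
eef_pos: [503.2, 11.1, 166.7]
tool_rot: [3.138, 0.003, 2.998]
force: [0.5, 0.8, -2.3]
width: 48.4
```

Request:
{"op": "move_arm", "data": {"series": [[[0,0,0],0],[[0,0,0],0]]}}

```text
clock: 11.72
eef_pos: [503.6, 12.8, 166.8]
tool_rot: [3.137, 0.004, 3.003]
force: [-0.2, 0.3, -2.1]
width: 48.1
```

```bash
sed -i 's/-22\.\]/-21.5]/' bay.py
python3 - <<'E'
from bay import *
to(*w(-27,27),66,np.pi+YB)
E
```

```text
shift [ 0.0013 -0.0043  0.1008] turn 0.004 from [503.6  12.8 166.8] [3.137 0.004 3.003] q1,7 [-0.06  1.34] clk 11.72 w 48.1
```

Descending to just above touchdown, at about 62.5 + 1.5.

Request:
{"op": "move_arm", "data": {"series": [[[0.001,-0.0043,0.03],0.004],[[0.001,-0.0043,0.06],0.004],[[0.001,-0.0043,0.085],0.004],[[0.001,-0.0043,0.097],0.004],[[0.001,-0.0043,0.099],0.004]]}}

```text
clock: 12.35
eef_pos: [502.3, 9.3, 67.4]
tool_rot: [3.137, 0.003, 3.0]
force: [-0.4, 0.5, -1.8]
width: 48.5
```

Request:
{"op": "move_arm", "data": {"series": [[[0,0,0.001],0],[[0,0,0.003],0],[[0,0,0.0045],0],[[0,0,0.0045],0]]}}

```text
clock: 12.85
eef_pos: [502.4, 9.3, 63.0]
tool_rot: [3.137, 0.003, 3.0]
force: [-0.5, 0.3, -1.2]
width: 48.4
```

Request:
{"op": "move_arm", "data": {"series": [[[0,0,0.001],0],[[0,0,0.002],0],[[0,0,0.002],0]]}}

```text
clock: 13.22
eef_pos: [503.0, 9.3, 62.5]
tool_rot: [3.137, 0.005, 3.0]
force: [-3.2, 0.3, 13.6]
width: 48.8
```

Request:
{"op": "move_arm", "data": {"series": [[[0,0,0],0],[[0,0,0],0],[[0,0,0],0],[[0,0,-0.03],0],[[0,0,-0.08],0]], "claw": 1}}

```text
clock: 13.85
eef_pos: [501.2, 8.9, 141.9]
tool_rot: [3.138, 0.0, 3.0]
force: [1.1, 0.7, -0.5]
width: 85.3
```

Run:
```python
from bay import *
to(570,-376.5,130,np.pi/2+YB+.01)
print(onz('side',408,340,22),onz('scene',256,190,22))
```

```text
shift [-0.1226 -0.3719  0.0105] turn 1.562 from [501.2   8.9 141.9] [3.138 0.    3.   ] q1,7 [-0.05  1.34] clk 13.85 w 85.3
[ 559.14951868 -260.6873237    22.        ] [ 554.23601642 -268.31451409   22.        ]
```

Request:
{"op": "move_arm", "data": {"series": [[[-0.015,-0.045,0],0.17],[[-0.03,-0.09,0],0.34],[[-0.046,-0.14,0],0.51],[[-0.062,-0.19,0],0.68],[[-0.077,-0.235,0],0.85]]}}

```text
clock: 14.48
eef_pos: [544.1, -236.6, 140.8]
tool_rot: [3.139, -0.003, 2.144]
force: [0.3, 1.1, 0.2]
width: 85.6
```

Run:
```python
from bay import *
to(570,-376.5,130,np.pi/2+YB+.01)
```

```text
shift [-0.1317 -0.054   0.0103] turn 0.706 from [ 544.1 -236.6  140.8] [ 3.139e+00 -3.000e-03  2.144e+00] q1,7 [0.25 1.11] clk 14.47 w 85.6
```

Request:
{"op": "move_arm", "data": {"series": [[[-0.04,-0.017,0.003],0.17],[[-0.085,-0.035,0.006],0.34],[[-0.1317,-0.054,0.009],0.51],[[-0.1317,-0.054,0.009],0.68],[[-0.1317,-0.054,0.009],0.706]]}}

```text
clock: 15.1
eef_pos: [569.6, -376.4, 130.4]
tool_rot: [-3.14, -0.004, 1.437]
force: [1.0, -0.1, 0.2]
width: 85.6
```

Request:
{"op": "move_arm", "data": {"series": [[[0,0,0],0],[[0,0,0],0]]}}

```text
clock: 15.35
eef_pos: [569.8, -375.4, 130.3]
tool_rot: [-3.14, -0.005, 1.44]
force: [0.1, -0.4, 0.1]
width: 85.3
```

Run:
```python
from cap import *
cap(570,-376.5,85,f='w6')
to(570,-376.5,57,np.pi/2+YB)
```

```text
pred 314.94877256337236 275.30506219809445 found [316.4 273. ] [89.5 95.2] [ 570.9 -375.3   85. ]
shift [-0.0012  0.0004  0.0735] turn 0.012 from [ 569.8 -375.7  130.5] [-3.14  -0.005  1.44 ] q1,7 [0.34 0.71] clk 15.4 w 85.1
```

Request:
{"op": "move_arm", "data": {"series": [[[0,0.001,0.04],0],[[0,0.001,0.067],0],[[0,0.001,0.074],0],[[0,0.001,0.074],0]]}}

```text
clock: 15.9
eef_pos: [570.9, -375.5, 56.8]
tool_rot: [-3.141, -0.005, 1.44]
force: [-0.5, 1.2, -0.1]
width: 85.2
```

Request:
{"op": "move_arm", "data": {"series": [[[0,0,0],0],[[0,0,0],0],[[0,0,0],0],[[0,0,0],0],[[0,0,0],0]], "claw": 0}}

```text
clock: 16.52
eef_pos: [571.4, -376.1, 58.4]
tool_rot: [3.141, -0.004, 1.44]
force: [-0.9, 0.1, 7.0]
width: 48.4
```

Run:
```python
from bay import *
to(*w(27,-27),165,np.pi/2+YB);print(w(27,-27))
```

```text
shift [ 0.3186 -0.0656 -0.1055] turn 0.012 from [ 571.4 -376.1   58.4] [ 3.141 -0.004  1.44 ] q1,7 [0.36 0.73] clk 16.52 w 48.4
[547.87655409 -52.07226313]
```

Request:
{"op": "move_arm", "data": {"series": [[[0,0,-0.04],0],[[0,0,-0.085],0],[[0.02,-0.004,-0.11],0],[[0.06,-0.012,-0.11],0],[[0.11,-0.022,-0.11],0]]}}

```text
clock: 17.15
eef_pos: [563.6, -264.5, 169.4]
tool_rot: [3.139, -0.003, 1.438]
force: [0.7, 0.8, -1.4]
width: 48.3
```

Request:
{"op": "move_arm", "data": {"series": [[[0.05,-0.01,0],0],[[0.1,-0.02,0],0],[[0.15,-0.031,0],0],[[0.19,-0.04,0],0],[[0.208,-0.0436,0],0.012]]}}

```text
clock: 17.77
eef_pos: [547.6, -48.9, 170.0]
tool_rot: [3.14, -0.005, 1.43]
force: [-0.5, -0.3, -1.7]
width: 48.3
```

Request:
{"op": "move_arm", "data": {"series": [[[0,0,0],0],[[0,0,0],0]]}}

```text
clock: 18.02
eef_pos: [547.7, -49.9, 170.2]
tool_rot: [3.14, -0.004, 1.429]
force: [-0.3, 0.6, -2.1]
width: 48.5
```

Run:
```python
from cap import *
s=read_state();zt=s['eef_pos'][2]-58.5+85
cap(*s['eef_pos'][:2],0,zt,'w7')
to(*w(27,-27),66,np.pi/2+YB)
```

```text
pred 313.8267838797192 354.0870433960066 found [312.6 334.5] [130.5 190.4] [548.3 -42.2 196.7]
shift [-0.002   0.0003  0.1041] turn 0.0 from [547.6 -50.4 170.2] [ 3.14  -0.004  1.428] q1,7 [-0.24  0.26] clk 18.07 w 48.4
```

View pics/w7.png

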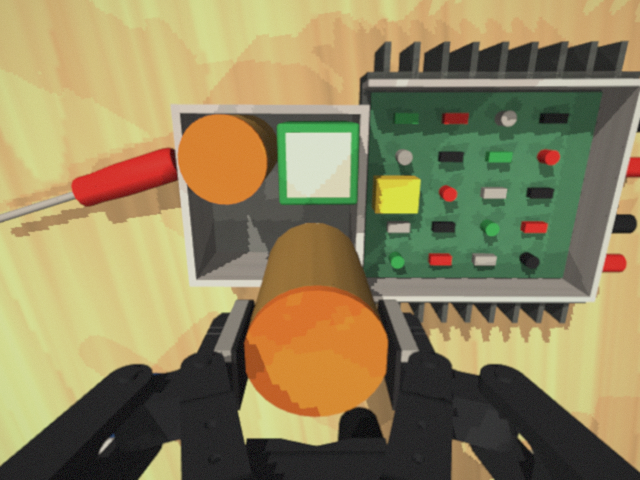

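Cap 1 at (223,158) and the film at (318,163) stand in their corners. Cap 2 is held straight above its own corner.

Run:
```python
from bay import *
T=wT();c,s=np.cos(YB),np.sin(YB)
def b(u,v,z): d=onz('wrist',u,v,z,T)[:2]-B; return np.round([c*d[0]+s*d[1],-s*d[0]+c*d[1]],1)
print('cap1',b(223,158,89),'film',b(318,163.5,89),'corners',[b(*p,62) for p in((173,106),(193,285),(367,107))])
```

```text
cap1 [-24.5  29.7] film [28.8 26.6] corners [array([-58.5,  57.7]), array([-57.8, -60.1]), array([58.7, 57.2])]
```

Request:
{"op": "move_arm", "data": {"series": [[[-0.002,0,0.03],0],[[-0.002,0,0.06],0],[[-0.002,0,0.085],0],[[-0.002,0,0.1],0],[[-0.002,0,0.103],0]]}}

```text
clock: 18.7
eef_pos: [547.3, -53.0, 66.5]
tool_rot: [3.141, -0.004, 1.427]
force: [0.3, -0.6, -0.3]
width: 48.7
```

Request:
{"op": "move_arm", "data": {"series": [[[0,0,0.001],0],[[0,0,0.003],0],[[0,0,0.0045],0],[[0,0,0.0055],0],[[0,0,0.0055],0]]}}

```text
clock: 19.32
eef_pos: [547.7, -52.9, 62.3]
tool_rot: [3.139, -0.004, 1.427]
force: [-2.5, 0.8, 7.6]
width: 48.6
```

Request:
{"op": "move_arm", "data": {"series": [[[0,0,0],0],[[0,0,0],0],[[0,0,0],0],[[0,0,-0.03],0],[[0,0,-0.08],0]], "claw": 1}}

```text
clock: 19.95
eef_pos: [546.1, -53.0, 141.7]
tool_rot: [-3.14, -0.004, 1.427]
force: [1.5, 0.2, 0.9]
width: 85.5
```

Run:
```python
from bay import *
to(443,305,142,np.radians(129.8))
```

```text
shift [ 0.3395 -0.1534  0.0012] turn -0.839 from [546.1 -53.  141.7] [-3.14  -0.004  1.427] q1,7 [-0.22  0.29] clk 19.95 w 85.5
```

Request:
{"op": "move_arm", "data": {"series": [[[0.05,-0.022,0],-0.15],[[0.1,-0.045,0],-0.3],[[0.15,-0.067,0],-0.45],[[0.2,-0.09,0],-0.6],[[0.25,-0.113,0],-0.75]]}}

```text
clock: 20.58
eef_pos: [469.6, 212.2, 142.8]
tool_rot: [3.14, -0.004, 2.182]
force: [1.1, 0.5, -1.4]
width: 85.2
```

Run:
```python
from bay import *
to(443,305,120,np.radians(129.8))
```

```text
shift [0.0912 0.0314 0.0232] turn -0.084 from [469.6 212.2 142.8] [ 3.14  -0.004  2.182] q1,7 [-0.64  0.37] clk 20.57 w 85.2
```

Request:
{"op": "move_arm", "data": {"series": [[[0.045,0.016,0.01],-0.05],[[0.091,0.0314,0.02],-0.084],[[0.091,0.0314,0.023],-0.084],[[0.091,0.0314,0.023],-0.084]]}}

```text
clock: 21.08
eef_pos: [443.1, 304.0, 119.9]
tool_rot: [3.141, -0.003, 2.265]
force: [-0.2, 0.7, 0.2]
width: 85.0
```

Run:
```python
from bay import *
T=wT(); im=snap('wrist','w8'); h=cv2.cvtColor(im,cv2.COLOR_BGR2HSV)
m=cv2.inRange(h,(0,0,0),(179,255,45))|cv2.inRange(h,(0,180,60),(5,255,255))|cv2.inRange(h,(172,180,60),(179,255,255))
m[310:]=0; m=cv2.morphologyEx(m,cv2.MORPH_OPEN,np.ones((5,5)))
c=max(cv2.findContours(m,0,2)[0],key=cv2.contourArea); a=cv2.approxPolyDP(c,6,True)[:,0]
for p in a: print(p,onz('wrist',*p.astype(float),46,T)[:2].round(1))
to(443,305,4,np.radians(129.8))
```

```text
[354  68] [394.7 393.7]
[270  71] [362.7 365.3]
[278 228] [417.1 302.4]
[354 226] [449.9 331.3]
shift [0.0014 0.0004 0.1162] turn -0.002 from [443.6 303.4 120.2] [ 3.140e+00 -3.000e-03  2.264e+00] q1,7 [-0.8   0.28] clk 21.12 w 85.5
```

View pics/w8.png

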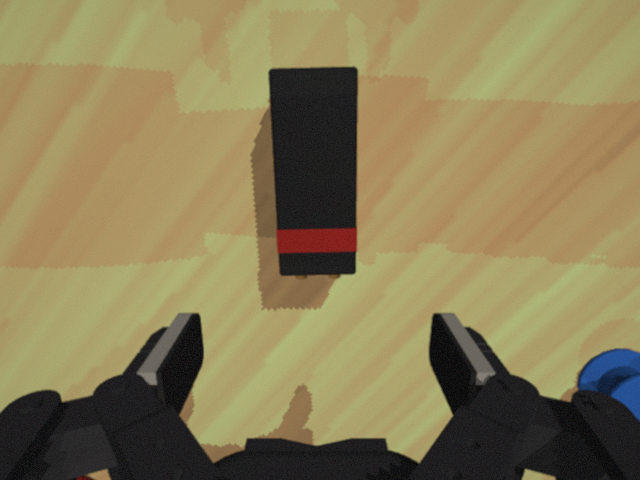

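The choke lies along the tool's x, with its plain end at row 69 and its terminal face at row 273. It sits slightly left of the finger centre: columns 280–356 against about 317.

Run:
```python
from bay import *
T=wT()
P=np.array([onz('wrist',*p,46,T)[:2] for p in[(269,68),(357,67),(356,274),(279,275)]]);print(P.round(1).tolist())
t=(P[2]+P[3])/2;f=(P[0]+P[1])/2;a=(t-f)/np.linalg.norm(t-f);print(np.linalg.norm(t-f),np.degrees(np.arctan2(*a[::-1])),'mid',(t+f)/2)
g=(t+f)/2+42*a;print(g);to(*g,4,np.arctan2(-a[1],-a[0]))
```

```text
[[362.1, 365.6], [396.2, 394.5], [471.2, 308.9], [436.1, 279.0]]
113.85252157258782 -49.11048379988279 mid [416.40582132 337.01057217]
[443.89912628 305.2596953 ]
shift [0.001  0.0013 0.1162] turn -0.021 from [443.6 303.4 120.2] [ 3.140e+00 -3.000e-03  2.264e+00] q1,7 [-0.8   0.28] clk 21.12 w 85.5
```

Request:
{"op": "move_arm", "data": {"series": [[[0.001,0.001,0.04],-0.02],[[0.001,0.001,0.08],-0.02],[[0.001,0.001,0.105],-0.02],[[0.001,0.001,0.115],-0.02],[[0.001,0.001,0.116],-0.02]]}}

```text
clock: 21.75
eef_pos: [444.3, 304.1, 4.3]
tool_rot: [3.141, -0.002, 2.282]
force: [-0.6, 0.3, 0.1]
width: 85.5
```

Request:
{"op": "move_arm", "data": {"series": [[[0,0,0],0],[[0,0,0],0],[[0,0,0],0],[[0,0,0],0],[[0,0,0],0]], "claw": 0}}

```text
clock: 22.38
eef_pos: [444.9, 304.3, 5.5]
tool_rot: [3.139, -0.002, 2.282]
force: [0.0, -0.1, 5.8]
width: 45.2
```

Request:
{"op": "move_arm", "data": {"series": [[[0.0027,0,-0.0075],0],[[0.0062,0,-0.0155],0],[[0.0104,0,-0.0233],0],[[0.0152,0,-0.0309],0],[[0.0207,0,-0.038],0]]}}

```text
clock: 23.0
eef_pos: [431.0, 320.2, 44.0]
tool_rot: [3.139, -0.002, 2.282]
force: [0.7, -0.6, -4.6]
width: 45.3
```

Run:
```python
from bay import *
s=read_state();print(s['eef_pos'],s['force'],s['torque'],s['width'])
a=snap('scene');b=snap('side')
cv2.imwrite('pics/c1.png',np.hstack([cv2.resize(a[250:370,360:500],None,fx=2.8,fy=2.8),cv2.resize(b[90:210,150:290],None,fx=2.8,fy=2.8)]))
```

```text
[430.97335903 320.23170739  44.03327456] [ 0.65866055 -0.64290775 -4.58064155] [-0.11864891 -0.12930577  0.04948685] 45.256779103808775
```

View pics/c1.png

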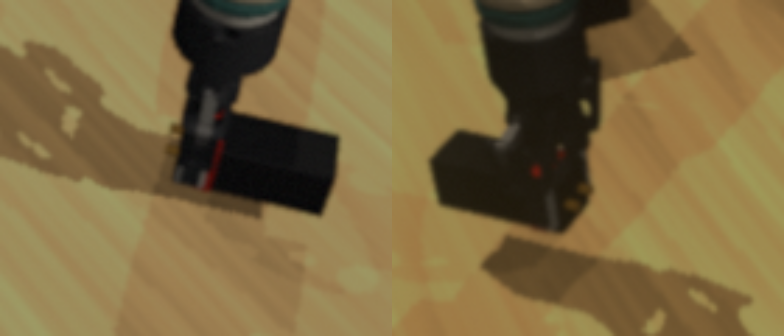

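The choke was lifted level: the pads hold it stiff and it is clear of the bench. The force shows about 4.6 N of weight. I'll lower it, then ease the grip so gravity swings the plain end down.

Request:
{"op": "move_arm", "data": {"series": [[[0,0,0.012],0],[[0,0,0.02],0],[[0,0,0.02],0]], "claw": 0.52}}

```text
clock: 23.48
eef_pos: [430.2, 320.3, 22.9]
tool_rot: [3.141, -0.003, 2.283]
force: [0.5, 0.9, -4.8]
width: 45.2
```

```bash
cat > st.py <<'E'
from h import *
s=read_state();print(s['eef_pos'].round(1),s['force'].round(2),s['torque'].round(3),round(s['width'],2),s['clock'])
E
python3 st.py
```

```text
[430.2 320.3  22.9] [ 0.54  0.85 -4.84] [-0.133 -0.115 -0.03 ] 45.22 23.475
```

Request:
{"op": "move_arm", "data": {"series": [[[0,0,0],0],[[0,0,0],0]], "claw": 0.53}}

```text
clock: 23.72
eef_pos: [430.3, 320.2, 22.9]
tool_rot: [3.141, -0.002, 2.283]
force: [-0.1, -0.1, -4.7]
width: 45.8
```

```bash
python3 st.py
```

```text
[430.3 320.2  22.9] [-0.05 -0.09 -4.7 ] [-0.166 -0.218  0.014] 45.84 23.725
```

Request:
{"op": "move_arm", "data": {"series": [[[0,0,0],0],[[0,0,0],0]], "claw": 0.536}}

```text
clock: 23.98
eef_pos: [430.5, 320.3, 23.1]
tool_rot: [3.14, -0.002, 2.283]
force: [-0.1, -0.2, -5.6]
width: 46.1
```

```bash
python3 st.py
```

```text
[430.5 320.3  23.1] [-0.11 -0.23 -5.57] [-0.169 -0.112 -0.029] 46.1 23.975
```

Request:
{"op": "move_arm", "data": {"series": [[[0,0,0],0],[[0,0,0],0]], "claw": 0.54}}

```text
clock: 24.22
eef_pos: [430.8, 320.5, 23.5]
tool_rot: [3.139, -0.002, 2.283]
force: [0.0, -0.6, -0.0]
width: 45.9
```

```bash
python3 st.py
```

```text
[430.8 320.5  23.5] [ 0.03 -0.57 -0.03] [-0.044 -0.005  0.024] 45.9 24.225
```

Request:
{"op": "move_arm", "data": {"series": [[[0,0,0],0],[[0,0,0],0]], "claw": 0.543}}

```text
clock: 24.48
eef_pos: [430.9, 320.6, 23.7]
tool_rot: [3.139, -0.002, 2.283]
force: [-0.5, 0.4, 0.8]
width: 46.1
```

```bash
python3 st.py
```

```text
[430.9 320.6  23.7] [-0.46  0.37  0.83] [-0.031  0.095 -0.049] 46.15 24.475
```

```bash
cat > ck.py <<'E'
from bay import *
def ck(n='wrist'):
    T=wT(); im=snap(n,'ck'); h=cv2.cvtColor(im,cv2.COLOR_BGR2HSV)
    r=cv2.inRange(h,(0,170,50),(5,255,255))|cv2.inRange(h,(172,170,50),(179,255,255))
    m=r|cv2.inRange(h,(0,0,0),(179,255,48))
    m[:,:225]=0;m[:,410:]=0; m=cv2.morphologyEx(m,cv2.MORPH_OPEN,np.ones((5,5)))
    for nm,q in(('dark',m),('red',r)):
        cs=[c for c in cv2.findContours(q,0,2)[0] if cv2.contourArea(c)>150]
        for c in sorted(cs,key=cv2.contourArea)[-3:]: print(nm,cv2.boundingRect(c),cv2.approxPolyDP(c,5,True)[:8,0].tolist())
    return T
E
python3 - <<'E'
from ck import *
T=ck()
a=np.array([.6543,-.7562]);p=np.array([-a[1],a[0]]);c=np.array([416.4,337.])
for z in(46,0):
  for s,l in((-57.5,'plain'),(57.5,'term')):
    print(l,z,[proj('wrist',[*(c+s*a+k*p),z],T).round().tolist() for k in(-23,23)])
E
```

```text
dark (225, 403, 185, 77) [[227, 403], [226, 458], [236, 459], [226, 479], [409, 479], [401, 471], [405, 465], [388, 470]]
dark (237, 311, 173, 100) [[248, 311], [249, 337], [243, 327], [237, 345], [242, 391], [252, 371], [265, 379], [327, 380]]
dark (242, 121, 149, 190) [[242, 122], [250, 307], [261, 309], [267, 300], [278, 309], [279, 299], [268, 292], [280, 282]]
red (248, 309, 136, 40) [[248, 311], [251, 348], [382, 345], [382, 310]]
plain 46 [[234.0, 109.0], [392.0, 109.0]]
term 46 [[254.0, 428.0], [375.0, 427.0]]
plain 0 [[256.0, 110.0], [370.0, 110.0]]
term 0 [[267.0, 356.0], [361.0, 356.0]]
```

Run:
```python
import cv2,numpy as np
im=cv2.imread('pics/ck.png')
for r in range(10,400,10): print(r,im[r,316].tolist(),'|',im[r,215].tolist(), 'dark cols',np.where(im[r,150:480].max(1)<60)[0][[0,-1]]+150 if (im[r,150:480].max(1)<60).any() else None)
```

```text
10 [151, 221, 229] | [143, 215, 228] dark cols None
20 [150, 221, 229] | [146, 219, 228] dark cols None
30 [152, 224, 231] | [148, 218, 229] dark cols None
40 [51, 53, 50] | [145, 217, 230] dark cols [238 397]
50 [49, 46, 47] | [148, 217, 231] dark cols [238 397]
60 [45, 42, 39] | [147, 218, 230] dark cols [239 396]
70 [47, 46, 47] | [147, 219, 231] dark cols [239 396]
80 [43, 46, 46] | [147, 219, 230] dark cols [240 395]
90 [42, 44, 43] | [148, 218, 232] dark cols [240 394]
100 [39, 40, 39] | [149, 221, 231] dark cols [241 394]
110 [46, 47, 46] | [160, 230, 232] dark cols [241 393]
120 [44, 41, 40] | [160, 231, 233] dark cols [242 392]
130 [45, 47, 46] | [152, 223, 231] dark cols [242 392]
140 [47, 47, 47] | [155, 224, 233] dark cols [243 391]
150 [43, 38, 42] | [155, 225, 233] dark cols [243 391]
160 [42, 38, 37] | [137, 206, 232] dark cols [243 390]
170 [41, 42, 41] | [136, 206, 233] dark cols [244 389]
180 [39, 39, 41] | [134, 197, 233] dark cols [244 389]
190 [38, 39, 38] | [130, 193, 231] dark cols [245 388]
200 [41, 38, 40] | [140, 211, 233] dark cols [245 387]
210 [41, 40, 40
[... 314 characters left out ...]

270 [41, 44, 42] | [150, 220, 233] dark cols [249 383]
280 [42, 42, 44] | [147, 217, 233] dark cols [249 382]
290 [43, 44, 45] | [144, 215, 233] dark cols [250 381]
300 [45, 45, 44] | [143, 214, 233] dark cols [250 381]
310 [43, 44, 45] | [136, 204, 232] dark cols [254 380]
320 [43, 48, 190] | [103, 150, 174] dark cols [217 415]
330 [47, 51, 191] | [46, 42, 45] dark cols [212 419]
340 [40, 46, 188] | [44, 44, 43] dark cols [207 424]
350 [42, 46, 43] | [49, 48, 46] dark cols [203 429]
360 [40, 41, 42] | [44, 43, 45] dark cols [188 443]
370 [45, 44, 44] | [41, 41, 40] dark cols [150 479]
380 [40, 44, 45] | [46, 43, 44] dark cols [150 479]
390 [102, 151, 189] | [40, 42, 42] dark cols [150 479]
```

It fell about 18 mm flat onto the bench: its plain end is at row 36 and its width fits lying flat. I'll re-grip nearer the terminal end with a smaller pad patch, which gives gravity more leverage against the twist friction.

Request:
{"op": "move_arm", "data": {"series": [[[0,0,0],0],[[-0.006,0,0],0],[[-0.012,0,0],0],[[-0.012,0,0],0]], "claw": 0.62}}

```text
clock: 25.02
eef_pos: [439.5, 310.6, 23.7]
tool_rot: [3.139, -0.002, 2.281]
force: [0.7, 0.1, 0.7]
width: 52.7
```

Request:
{"op": "move_arm", "data": {"series": [[[0,0,0],0],[[0,0,0],0],[[0,0,0],0]], "claw": 0.5}}

```text
clock: 25.4
eef_pos: [439.3, 310.8, 24.0]
tool_rot: [3.139, -0.002, 2.281]
force: [-1.2, -1.0, 5.3]
width: 44.5
```

Request:
{"op": "move_arm", "data": {"series": [[[0,0,-0.008],0],[[0,0,-0.02],0],[[0,0,-0.02],0],[[0,0,-0.02],0]]}}

```text
clock: 25.9
eef_pos: [439.2, 310.7, 44.0]
tool_rot: [3.139, -0.002, 2.281]
force: [0.4, -1.7, -5.3]
width: 44.6
```

```bash
cat >> ck.py <<'E'
def plain():
    "pixel row of the plain end's far edge at column 316 and its width just inside"
    im=snap('wrist').max(2); d=im[:,316]<75
    r=[k for k in range(0,300) if d[k:k+8].all()]; r=r[0] if r else None
    c=np.where(im[r+6,150:480]<75)[0]+150 if r is not None else [0]; print('plain row',r,'cols',c[0],c[-1],'w',c[-1]-c[0])
    for k in range(r,440,30):
        c=np.where(im[k,225:410]<75)[0]+225; print(k,c[0],c[-1],end=' ; ')
E
python3 st.py; python3 -c "
from ck import *
plain()"
```

```text
[439.2 310.7  44. ] [ 0.4  -1.68 -5.34] [-0.214 -0.122  0.022] 44.57 25.9
plain row 0 cols 236 399 w 163
0 236 399 ; 30 237 397 ; 60 239 395 ; 90 240 393 ; 120 242 392 ; 150 243 390 ; 180 244 388 ; 210 246 386 ; 240 247 384 ; 270 249 382 ; Traceback (most recent call last):
  File "<string>", line 3, in <module>
    plain()
    ~~~~~^^
  File "ck.py", line 17, in plain
    c=np.where(im[k,225:410]<75)[0]+225; print(k,c[0],c[-1],end=' ; ')
                                                 ~^^^
IndexError: index 0 is out of bounds for axis 0 with size 0
```

Request:
{"op": "move_arm", "data": {"series": [[[0,0,0.004],0],[[0,0,0.006],0]], "claw": 0.52}}

```text
clock: 26.2
eef_pos: [438.7, 310.4, 37.2]
tool_rot: [3.14, -0.002, 2.281]
force: [-0.2, 0.0, -5.1]
width: 44.7
```

Request:
{"op": "move_arm", "data": {"series": [[[0,0,0],0],[[0,0,0],0]], "claw": 0.528}}

```text
clock: 26.45
eef_pos: [438.6, 310.4, 37.1]
tool_rot: [3.141, -0.002, 2.281]
force: [0.3, -0.4, -4.5]
width: 45.5
```

```bash
sed -i 's/if len(c)//; s/for k in range(r,440,30)/for k in range(r,280,45)/' ck.py; python3 st.py;  python3 -c "
from ck import *
plain()"
```

```text
[438.6 310.4  37.1] [ 0.33 -0.45 -4.53] [-0.203 -0.243  0.025] 45.51 26.45
plain row 0 cols 236 399 w 163
0 236 399 ; 45 238 396 ; 90 240 394 ; 135 242 391 ; 180 244 388 ; 225 247 385 ; 270 249 382 ;
```

Request:
{"op": "move_arm", "data": {"series": [[[0,0,0],0],[[0,0,0],0]], "claw": 0.532}}

```text
clock: 26.75
eef_pos: [438.8, 310.6, 37.3]
tool_rot: [3.14, -0.002, 2.282]
force: [0.1, 0.4, -4.1]
width: 45.2
```

```bash
python3 st.py;  python3 -c "
from ck import *
plain()"
```

```text
[438.8 310.6  37.3] [ 0.1   0.4  -4.15] [-0.142 -0.041  0.004] 45.22 26.75
plain row 0 cols 242 390 w 148
0 243 388 ; 45 243 388 ; 90 244 387 ; 135 246 385 ; 180 247 384 ; 225 249 382 ; 270 250 381 ;
```

Request:
{"op": "move_arm", "data": {"series": [[[0,0,0],0],[[0,0,0],0]], "claw": 0.535}}

```text
clock: 27.05
eef_pos: [438.7, 310.6, 37.4]
tool_rot: [3.14, -0.003, 2.281]
force: [-0.2, 0.9, -4.1]
width: 46.1
```

```bash
python3 st.py;  python3 -c "
from ck import *
plain()"
```

```text
[438.7 310.6  37.4] [-0.2   0.92 -4.05] [-0.129 -0.047 -0.001] 46.08 27.05
plain row 0 cols 242 390 w 148
0 243 388 ; 45 243 388 ; 90 244 387 ; 135 246 385 ; 180 247 384 ; 225 249 382 ; 270 250 381 ;
```

At 0.532 the choke pivoted and its foot came down onto the bench. I'll hold that light grip and raise along the arc.

Request:
{"op": "move_arm", "data": {"series": [[[0.0047,0,-0.0086],0],[[0.009,0,-0.0153],0],[[0.015,0,-0.023],0],[[0.0217,0,-0.0304],0],[[0.0275,0,-0.0357],0]], "claw": 0.532}}

```text
clock: 27.72
eef_pos: [420.6, 331.8, 73.8]
tool_rot: [3.14, -0.002, 2.282]
force: [0.0, -1.0, -3.3]
width: 45.8
```

```bash
python3 st.py;  python3 -c "
from ck import *
plain()"
```

```text
[420.6 331.8  73.8] [ 0.03 -0.96 -3.3 ] [-0.239 -0.21   0.071] 45.76 27.725
plain row 60 cols 261 369 w 108
60 263 367 ; 105 260 370 ; 150 258 372 ; 195 257 373 ; 240 256 375 ;
```

Request:
{"op": "move_arm", "data": {"series": [[[0.0062,0,-0.005],0],[[0.0127,0,-0.0095],0],[[0.0194,0,-0.0136],0],[[0.0265,0,-0.0172],0],[[0.0338,0,-0.0202],0]]}}

```text
clock: 28.4
eef_pos: [398.1, 358.4, 94.9]
tool_rot: [3.139, -0.003, 2.283]
force: [1.5, -2.2, -1.1]
width: 45.7
```

```bash
python3 st.py;  python3 - <<'E'
from ck import *
plain()
T=wT();s=read_state();g=s['eef_pos']+[0,0,22]
u=np.array([np.cos(s['tool_rot'][2]),np.sin(s['tool_rot'][2])])
print()
for th in range(20,80,5):
    t=np.radians(th);X=107*np.cos(t)+9*np.sin(t);Z=-107*np.sin(t)+9*np.cos(t)  # plain top edge rel. grasp, toward plain
    print(th,proj('wrist',[*(g[:2]+X*u),g[2]+Z],T).round()[1],'zfoot',round(g[2]-107*np.sin(t)-37*np.cos(t),1),end=' | ')
E
```

```text
[398.1 358.4  94.9] [ 1.52 -2.19 -1.15] [-0.495 -0.217  0.073] 45.75 28.4
plain row 117 cols 270 359 w 89
117 272 357 ; 162 267 363 ; 207 263 366 ; 252 260 370 ; 
20 35.0 zfoot 45.9 | 25 48.0 zfoot 38.5 | 30 62.0 zfoot 31.7 | 35 76.0 zfoot 25.6 | 40 90.0 zfoot 20.2 | 45 104.0 zfoot 15.5 | 50 119.0 zfoot 11.5 | 55 133.0 zfoot 8.4 | 60 147.0 zfoot 6.1 | 65 162.0 zfoot 4.7 | 70 176.0 zfoot 4.1 | 75 190.0 zfoot 4.3 |
```

Request:
{"op": "move_arm", "data": {"series": [[[0.009,0,-0.003],0],[[0.0189,0,-0.0052],0],[[0.0287,0,-0.0065],0],[[0.0386,0,-0.007],0],[[0.0484,0,-0.0065],0]]}}

```text
clock: 29.08
eef_pos: [365.2, 397.2, 102.4]
tool_rot: [3.138, -0.004, 2.284]
force: [-0.8, -1.0, 5.0]
width: 45.4
```

```bash
cat > th.py <<'E'
from ck import *
plain()
T=wT();s=read_state();g=s['eef_pos']+[0,0,22]
u=np.array([np.cos(s['tool_rot'][2]),np.sin(s['tool_rot'][2])])
print()
for th in range(50,105,5):
    t=np.radians(th);X=107*np.cos(t)+9*np.sin(t);Z=-107*np.sin(t)+9*np.cos(t)
    print(th,proj('wrist',[*(g[:2]+X*u),g[2]+Z],T).round()[1],'zfoot',round(g[2]-107*np.sin(t)-37*np.cos(t),1),end=' | ')
E
python3 st.py;  python3 th.py
```

```text
[365.2 397.2 102.4] [-0.84 -0.96  5.05] [-0.419  0.007  0.012] 45.39 29.075
plain row 190 cols 276 352 w 76
190 278 351 ; 235 270 360 ; 
50 119.0 zfoot 18.4 | 55 133.0 zfoot 15.3 | 60 148.0 zfoot 13.0 | 65 162.0 zfoot 11.6 | 70 176.0 zfoot 11.0 | 75 191.0 zfoot 11.2 | 80 205.0 zfoot 12.4 | 85 219.0 zfoot 14.4 | 90 233.0 zfoot 17.2 | 95 248.0 zfoot 20.8 | 100 262.0 zfoot 25.2 |
```

Request:
{"op": "move_arm", "data": {"series": [[[0.0099,0,0.0011],0],[[0.0195,0,0.0031],0],[[0.029,0,0.006],0],[[0.029,0,0.006],0]]}}

```text
clock: 29.62
eef_pos: [343.3, 421.8, 96.0]
tool_rot: [3.139, -0.007, 2.288]
force: [-2.3, -0.3, 2.6]
width: 45.6
```

```bash
python3 st.py;  python3 th.py
```

```text
[343.3 421.8  96. ] [-2.27 -0.29  2.56] [ 0.241  0.538 -0.058] 45.6 29.625
plain row 237 cols 279 351 w 72
237 281 349 ; 
50 119.0 zfoot 12.4 | 55 134.0 zfoot 9.3 | 60 148.0 zfoot 7.0 | 65 162.0 zfoot 5.5 | 70 176.0 zfoot 5.0 | 75 191.0 zfoot 5.2 | 80 205.0 zfoot 6.4 | 85 219.0 zfoot 8.3 | 90 234.0 zfoot 11.2 | 95 248.0 zfoot 14.8 | 100 262.0 zfoot 19.2 |
```

Request:
{"op": "move_arm", "data": {"series": [[[0,0,0],0],[[0,0,0],0]], "claw": 0.58}}

```text
clock: 29.92
eef_pos: [344.4, 421.1, 96.1]
tool_rot: [3.138, -0.006, 2.287]
force: [-0.2, -0.6, 0.2]
width: 49.8
```

Request:
{"op": "move_arm", "data": {"series": [[[0,0,0],0],[[0,0,-0.01],0],[[0,0,-0.04],0],[[0,0,-0.06],0],[[0,0,-0.06],0]], "claw": 1}}

```text
clock: 30.55
eef_pos: [345.4, 421.6, 158.1]
tool_rot: [3.134, -0.007, 2.287]
force: [0.1, -0.1, 0.2]
width: 85.3
```

```bash
python3 st.py
python3 - <<'E'
from bay import *
np.save('T9',wT());snap('wrist','w9')
a=snap('scene');b=snap('side')
cv2.imwrite('pics/w9b.png',np.hstack([cv2.imread('pics/w9.png')[180:460,180:460],cv2.resize(a[225:365,390:530],None,fx=2,fy=2),cv2.resize(b[50:190,110:220],None,fx=2,fy=2)]))
E
```

```text
[345.4 421.6 158.1] [ 0.14 -0.08  0.18] [-0.02  -0.034  0.03 ] 85.32 30.55
```

View pics/w9b.png

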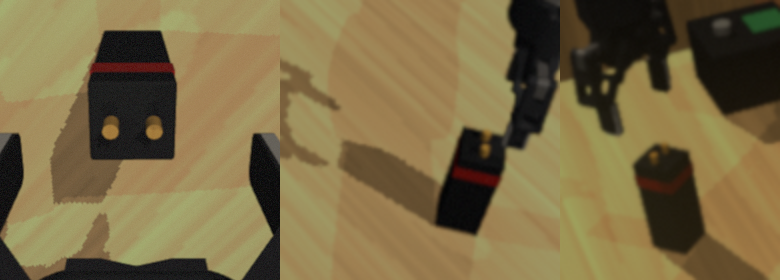

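The choke now stands on its plain end with the terminals up. The near edge of its top face is at wrist pixel (312,338), running from (269,338) to (356,338).

Run:
```python
from bay import *
T=np.load('T9.npy');s=read_state()
a,b=[onz('wrist',u,338,115,T)[:2] for u in(269.5,356)]
v=(b-a)/np.linalg.norm(b-a);print(a,b,np.linalg.norm(b-a),'edge dir',np.degrees(np.arctan2(v[1],v[0])))
y=s['tool_rot'][2];u=np.array([np.cos(y),np.sin(y)])
c=(a+b)/2+23*u;print('centre',c)
t=[onz('wrist',x,302,125,T)[:2] for x in(290,333)];print('terminals',np.mean(t,0))
to(*c,90,y)
```

```text
[351.65603293 377.69868423] [387.13824919 408.16657592] 46.76836638679406 edge dir 40.65204755476342
centre [354.3007811  410.28486094]
terminals [351.57558157 412.54417451]
shift [-0.0147  0.001   0.0656] turn 0.0 from [344.1 420.3 155.7] [ 3.139 -0.006  2.287] q1,7 [-1.12  0.04] clk 30.7 w 85.5
```

Request:
{"op": "move_arm", "data": {"series": [[[-0.0147,0.001,0],0],[[-0.0147,0.001,0.02],0],[[-0.0147,0.001,0.05],0],[[-0.0147,0.001,0.066],0],[[-0.0147,0.001,0.066],0]]}}

```text
clock: 31.32
eef_pos: [354.2, 409.0, 88.4]
tool_rot: [-3.141, -0.005, 2.286]
force: [-0.4, 0.3, -0.5]
width: 85.2
```

Request:
{"op": "move_arm", "data": {"series": [[[0,0,0],0],[[0,0,0],0],[[0,0,0],0],[[0,0,0],0],[[0,0,0],0]], "claw": 0}}

```text
clock: 31.95
eef_pos: [354.5, 409.3, 89.4]
tool_rot: [3.14, -0.006, 2.286]
force: [-1.1, -0.9, 5.5]
width: 44.9
```

Run:
```python
from bay import *
for y in (np.pi+YB,np.pi/2+YB): to(*w(-28,-28),205,y)
print(w(-28,-28))
```

```text
shift [-0.4335 -0.1932 -0.1183] turn -0.713 from [354.5 409.3  89.4] [ 3.14  -0.006  2.286] q1,7 [-1.06  0.1 ] clk 31.95 w 44.9
shift [-0.4335 -0.1932 -0.1183] turn 0.858 from [354.5 409.3  89.4] [ 3.14  -0.006  2.286] q1,7 [-1.06  0.1 ] clk 31.95 w 44.9
[493.29543083 -45.22383388]
```

Request:
{"op": "move_arm", "data": {"series": [[[0,0,-0.03],0],[[0,0,-0.07],0],[[0,0,-0.105],0],[[-0.015,-0.007,-0.12],0],[[-0.045,-0.02,-0.12],-0.1]]}}

```text
clock: 32.58
eef_pos: [369.1, 361.4, 209.4]
tool_rot: [3.139, -0.005, 2.391]
force: [0.5, 0.0, -5.3]
width: 44.9
```

Run:
```python
from bay import *
to(*w(-28,-28),207,np.pi+YB)
print(read_state()['force'])
```

```text
shift [-3.681e-01 -2.127e-01 -2.000e-04] turn -0.607 from [369.1 361.4 209.4] [ 3.139 -0.005  2.391] q1,7 [-1.03  0.2 ] clk 32.58 w 44.9
[ 0.49048837  0.03080885 -5.27187653]
```

Request:
{"op": "move_arm", "data": {"series": [[[-0.04,-0.023,0],-0.12],[[-0.08,-0.046,0],-0.24],[[-0.12,-0.069,0],-0.36],[[-0.16,-0.092,0],-0.48],[[-0.2,-0.115,0],-0.607]]}}

```text
clock: 33.2
eef_pos: [436.0, 137.8, 207.0]
tool_rot: [3.138, -0.005, 3.002]
force: [2.1, -0.7, -4.6]
width: 45.1
```

Run:
```python
from bay import *
to(*w(-28,-28),207,np.pi+YB)
```

```text
shift [-0.0823 -0.1733 -0.001 ] turn 0.003 from [436.  137.8 207. ] [ 3.138 -0.005  3.002] q1,7 [-0.46  1.16] clk 33.2 w 45.1
```

Request:
{"op": "move_arm", "data": {"series": [[[-0.02,-0.043,0],0],[[-0.042,-0.088,0],0],[[-0.064,-0.133,0],0],[[-0.078,-0.163,0],0],[[-0.0823,-0.1733,0],0]]}}

```text
clock: 33.83
eef_pos: [492.0, -48.8, 205.0]
tool_rot: [3.14, -0.007, 2.997]
force: [-0.0, 0.7, -4.9]
width: 44.8
```

Request:
{"op": "move_arm", "data": {"series": [[[0,0,0],0],[[0,0,0],0],[[0,0,0],0]]}}

```text
clock: 34.2
eef_pos: [491.7, -47.3, 204.9]
tool_rot: [3.139, -0.008, 2.999]
force: [0.2, 0.2, -4.3]
width: 45.0
```

Run:
```python
from ck import *
to(*w(-28,-28),97,np.pi+YB)
c,s=np.cos(YB),np.sin(YB)
T=wT();im=snap('wrist','w10');h=cv2.cvtColor(im,cv2.COLOR_BGR2HSV)
def bf(P): d=np.array(P)[:2]-B; return np.round([c*d[0]+s*d[1],-s*d[0]+c*d[1]],1)
print('pred cap1,cap2,film tops',[proj('wrist',[*w(*a),89],T).round().tolist() for a in((-24.5,29.7),(27,-27),(28.8,26.6))])
print('pred bay outer corners',[proj('wrist',[*w(*a),62],T).round().tolist() for a in((-60,-60),(-60,60),(60,-60),(60,60))])
print('choke foot pred',[proj('wrist',[*w(*a),119],T).round().tolist() for a in((-51,-51),(-51,-5))])
m=cv2.inRange(h,(5,150,110),(20,255,255));m=cv2.morphologyEx(m,cv2.MORPH_OPEN,np.ones((5,5)))
for k in cv2.findContours(m,0,2)[0]:
    if cv2.contourArea(k)>300:
        print('orange',cv2.boundingRect(k),[bf(onz('wrist',*np.array(cv2.minEnclosingCircle(k)[0]),89,T)),cv2.minEnclosingCircle(k)])
r=cv2.inRange(h,(0,170,50),(4,255,255))|cv2.inRange(h,(172,170,50),(179,255,255))
for k in cv2.findContours(r,0,2)[0]:
    if cv2.contourArea(k)>80: print('red',cv2.boundingRect(k))
d=im.max(2)
for rr in range(100,330,20):
    x=np.where(d[rr,200:440]<75)[0]+200; print(rr,(x[0],x[-1],len(x)) if len(x) else None,end=' ; ')
```

```text
shift [-0.0021  0.002   0.1079] turn 0.001 from [491.7 -47.3 204.9] [ 3.139 -0.008  2.999] q1,7 [-0.06  1.57] clk 34.2 w 45.0
pred cap1,cap2,film tops [[402.0, 239.0], [320.0, 306.0], [393.0, 309.0]]
pred bay outer corners [[274.0, 182.0], [439.0, 182.0], [279.0, 327.0], [425.0, 327.0]]
choke foot pred [[281.0, 212.0], [357.0, 212.0]]
orange (339, 361, 24, 21) [array([81.5, -3.2]), ((350.34783935546875, 370.0), 12.032258987426758)]
orange (272, 345, 23, 34) [array([ 73.7, -51.7]), ((287.3888854980469, 361.5), 16.705425262451172)]
orange (364, 199, 73, 74) [array([-27.3,  27.7]), ((399.1136474609375, 235.52272033691406), 37.4587287902832)]
red (366, 421, 10, 15)
red (315, 418, 7, 18)
red (253, 259, 127, 20)
red (337, 50, 50, 106)
100 None ; 120 None ; 140 None ; 160 None ; 180 None ; 200 (np.int64(286), np.int64(423), 46) ; 220 (np.int64(276), np.int64(357), 82) ; 240 (np.int64(269), np.int64(363), 95) ; 260 None ; 280 (np.int64(254), np.int64(378), 125) ; 300 (np.int64(247), np.int64(429), 140) ; 320 (np.int64(218), np.int64(431), 172) ;
```

Request:
{"op": "move_arm", "data": {"series": [[[-0.002,0.002,0.015],0],[[-0.002,0.002,0.04],0],[[-0.002,0.002,0.065],0],[[-0.002,0.002,0.085],0],[[-0.002,0.002,0.1],0]]}}

```text
clock: 34.88
eef_pos: [492.9, -44.9, 103.4]
tool_rot: [3.139, -0.009, 3.0]
force: [0.5, -0.1, -4.6]
width: 44.4
```

Request:
{"op": "move_arm", "data": {"series": [[[0,0,0.003],0],[[0,0,0.005],0],[[0,0,0.006],0],[[0,0,0.007],0],[[0,0,0.007],0]]}}

```text
clock: 35.5
eef_pos: [493.0, -44.9, 96.7]
tool_rot: [3.139, -0.008, 3.0]
force: [-0.2, -0.8, -5.0]
width: 44.8
```

Request:
{"op": "move_arm", "data": {"series": [[[0,0,0.002],0],[[0,0,0.0035],0],[[0,0,0.0045],0],[[0,0,0.0045],0]]}}

```text
clock: 36.0
eef_pos: [493.2, -44.9, 93.4]
tool_rot: [3.139, -0.007, 3.0]
force: [-3.1, 0.7, 8.5]
width: 44.9
```

Request:
{"op": "move_arm", "data": {"series": [[[0,0,0],0],[[0,0,0],0],[[0,0,0],0],[[0,0,-0.02],0],[[0,0,-0.06],0]], "claw": 0.65}}

```text
clock: 36.62
eef_pos: [492.4, -45.1, 152.8]
tool_rot: [3.139, -0.011, 3.0]
force: [0.2, -0.3, 0.4]
width: 55.7
```

Request:
{"op": "move_arm", "data": {"series": [[[-0.02,0,-0.04],0],[[-0.05,0,-0.08],0],[[-0.07,0,-0.11],0],[[-0.07,0,-0.11],0],[[-0.07,0,-0.11],0]]}}

```text
clock: 37.25
eef_pos: [561.6, -55.3, 261.0]
tool_rot: [3.139, -0.014, 3.0]
force: [-0.1, 0.1, 0.6]
width: 55.1
```

```bash
python3 st.py
python3 - <<'E'
from bay import *
c,s=np.cos(YB),np.sin(YB)
def bf(P): d=np.array(P)[:2]-B; return np.round([c*d[0]+s*d[1],-s*d[0]+c*d[1]],1)
T=wT();im=snap('wrist','w11');h=cv2.cvtColor(im,cv2.COLOR_BGR2HSV)
cs=lambda m:[k for k in cv2.findContours(cv2.morphologyEx(m,cv2.MORPH_OPEN,np.ones((5,5))),0,2)[0] if cv2.contourArea(k)>300]
for k in cs(cv2.inRange(h,(5,150,110),(20,255,255))):
    e=cv2.fitEllipse(k);print('orange',np.round(e[0]),np.round(e[1]),bf(onz('wrist',*e[0],89,T)))
for k in cs(cv2.inRange(h,(0,0,150),(60,60,255))):
    print('white',cv2.boundingRect(k),bf(onz('wrist',*cv2.minAreaRect(k)[0],89,T)))
for k in cs(cv2.inRange(h,(0,0,0),(179,90,55))):
    M=cv2.boundingRect(k)
    if M[2]<250: print('dark',M,cv2.approxPolyDP(k,6,True)[:,0].tolist())
print('choke top pred',[proj('wrist',[*w(*a),119],T).round().tolist() for a in((-51,-51),(-51,-5),(-5,-5),(-5,-51))])
a=snap('scene');b=snap('side')
cv2.imwrite('pics/f.png',np.hstack([cv2.resize(im,(533,400)),cv2.resize(b[195:295,265:331],None,fx=4,fy=4)]))
O0=cv2.imread('pics/s1.png');D0=cv2.imread('pics/d1.png')
for n,x,y,bx in(('scene',a,O0,{'meter':(265,135,305,180),'cup':(244,178,268,204),'driver':(343,208,385,243),'jar':(180,178,206,208),'reel':(317,365,352,402)}),('side',b,D0,{'spray':(276,322,312,375),'cup':(392,320,428,360),'driver':(205,255,285,308),'jar':(495,312,535,358),'reel':(296,120,324,147)})):
    for k,(x0,y0,x1,y1) in bx.items(): print(n,k,np.abs(x[y0:y1,x0:x1].astype(int)-y[y0:y1,x0:x1]).mean().round(1),end=' ; ')
E
```

```text
[561.6 -55.3 261. ] [-0.09  0.08  0.59] [-0.025  0.019  0.005] 55.14 37.25
orange [315. 196.] [60. 61.] [ 25.6 -28.3]
orange [388. 130.] [63. 68.] [-25.8  28.5]
white (41, 375, 39, 33) [ 208.6 -270.6]
white (360, 179, 46, 43) [28.8 26.9]
white (276, 85, 147, 26) [-49.9  -2.6]
white (61, 0, 51, 23) [-106.6 -190. ]
dark (386, 302, 16, 41) [[388, 302], [386, 333], [401, 342], [401, 322]]
dark (75, 216, 41, 39) [[79, 216], [81, 245], [113, 252], [99, 221], [91, 227]]
dark (106, 206, 24, 39) [[108, 206], [106, 217], [117, 227], [110, 237], [122, 244], [128, 208], [116, 213]]
dark (283, 94, 66, 70) [[284, 94], [285, 163], [347, 162], [348, 94]]
choke top pred [[282.0, 94.0], [349.0, 94.0], [347.0, 162.0], [283.0, 162.0]]
scene meter 23.8 ; scene cup 2.4 ; scene driver 25.3 ; scene jar 10.4 ; scene reel 5.4 ; side spray 25.3 ; side cup 2.0 ; side driver 20.5 ; side jar 4.2 ; side reel 7.1 ;
```

The choke's top outline matches the prediction for upright at (-28,-28). The viewer has reached its limit, so I'll check the bystanders by colour centroid before handing in.

Run:
```python
from h import *
new={n:snap(n) for n in('scene','side')}; old={'scene':cv2.imread('pics/s1.png'),'side':cv2.imread('pics/d1.png')}
R=((0,150,40),(6,255,255));Y=((22,150,60),(34,255,255));Bl=((105,100,20),(130,255,255));K_=((0,0,0),(179,255,45))
for n,k,bx,(lo,hi) in(('scene','driver',(325,205,390,250),R),('side','driver',(240,250,290,295),R),('scene','meter',(255,130,310,190),Y),('side','meter',(325,380,405,480),Y),('side','spray',(270,315,315,380),Bl),('scene','spray',(310,160,335,200),Bl),('scene','reel',(310,360,360,405),Bl),('side','cup',(390,318,430,362),K_)):
    x0,y0,x1,y1=bx;o=[]
    for im in(old[n],new[n]):
        M=cv2.moments(cv2.inRange(cv2.cvtColor(im[y0:y1,x0:x1],cv2.COLOR_BGR2HSV),lo,hi),True);o.append((round(M['m10']/max(M['m00'],1),1),round(M['m01']/max(M['m00'],1),1),M['m00']))
    print(n,k,o)
```

```text
scene driver [(28.2, 24.8, 195.0), (25.7, 23.3, 219.0)]
side driver [(22.7, 21.9, 422.0), (22.5, 21.3, 407.0)]
scene meter [(29.2, 34.4, 432.0), (28.1, 36.2, 391.0)]
side meter [(39.3, 53.8, 1417.0), (38.0, 53.9, 1531.0)]
side spray [(21.0, 34.0, 1.0), (0.0, 0.0, 0.0)]
scene spray [(12.9, 18.4, 72.0), (13.1, 17.1, 62.0)]
scene reel [(23.8, 24.4, 731.0), (23.8, 24.4, 732.0)]
side cup [(18.5, 22.0, 690.0), (18.5, 22.0, 696.0)]
```

The bystanders have not moved beyond small lighting and shadow differences, and the robot touches nothing.

```bash
python3 -c "
from cell import *
print(finish_job())"
```

```text
the job is handed in; nothing more can be done
None
```

I packed all four parts into the bay and handed the job in at about 37 s of the 72 s allowed; `finish_job()` gives no verdict.

**How it went:** I set down the film block first, then the two caps, each held by its top and lowered until the force showed it touching the floor. The choke could not be turned directly, so I gripped it near the terminal end, eased the grip until it swung foot-down, and raised it along an arc. I then re-gripped it upright and lowered it into the last corner.

**What failed on the way:**
- The first arc lifted the choke level instead of tilting it.
- The first try at easing the grip let it fall about 18 mm, flat onto the bench. By free fall that is about 0.6 m/s (limit 0.8 m/s); I did not measure the speed.

**Last checks:** I checked positions from a wrist picture, using colour and outline measurements, because the viewing limit was used up. Limits are ±34 mm from the bay centre.

| Part | Position from bay centre (mm) |
|---|---|
| cap 1 | (-26, 28.5) |
| cap 2 | (26, -28) |
| film | (29, 27) |
| choke | (-28, -28) |

- **Choke:** its top outline matched the upright prediction to about 1–2 pixels, and the earlier picture showed the terminals up.
- **Bystanders:** the cup and reel had not moved. The screwdriver, multimeter and blue can shifted by at most 3 pixels, which I put down to changed shadows. The side view did not pick out the blue can, so it rests on the scene view only. The jar had only a coarse image comparison, which showed a small change.
- **Robot:** the gripper was empty and about 200 mm clear of the bay floor.

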